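# Pack the microscope optics into their case

### The arm

A 6-joint arm with a two-finger parallel gripper is mounted at the origin on the work surface. World frame = base frame: x ahead of the robot, y to its left, z up, the work surface at z = 0. Lengths are in m, angles in rad, forces in N, time in s.
With the tool pointing down it reaches from about 0.325 to 0.875 m from the base axis. Payload 4.4 kg.
Tool frame: the origin (TCP) lies midway between the tips of the shut fingers; the grasp point (between the pads) lies 19 mm behind it; z points along the fingers, y is the line along which they close (so a half turn about z gives the same grasp; the last joint's range is limited). The gripper opens to 85 mm and grips with 20 to 120 N. Pads are 22 mm wide; open, the fingers measure 114 mm over their backs; the gripper's body (76 mm by 85 mm) begins 54 mm behind the grasp point. The pads swing forward as they close: fully open they stand 13 mm farther back than shut.
Start: joints at [0.981, 0.207, 1.542, -0, 1.393, -0.15], TCP at [0.245, 0.52, 0.231] pointing down, gripper open.
Joint ranges: [-2.73, 2.73], [-0.86, 2.22], [0.23, 2.46], [-1.11, 4.25], [0.08, 2.63], [-2.82, 2.82]. Speed limits (rad/s): [2.79, 2.79, 3.14, 3.14, 3.14, 3.14].

### API

Orientations are given as a unit quaternion [w, x, y, z].
In Python, from station import * gives the robot as it stands. The module is installed in compiled form; this text tells all that it offers.
- The arm moves only by the tool carry_out, never from a script. Its argument "moves" is a list of rows, each an object of numbers: "x", "y", "z": the shift along the tool's x, y, z in mm; "ax", "ay", "az": the turn, a rotation vector about the tool's x, y, z in rad; "fingers": the opening, from 0 (shut) to 1 (fully open). A call has 1 to 20 rows; each row shifts and turns the commanded pose from where the row before left it, along the tool's axes as they then stand; what a row does not reach is not made up. A row lasts 1/12 s, in which the tool goes at most 41.7 mm and 7.16 degrees, less where a joint would pass 70% of its speed; a pose out of reach is approached as far as the arm can. A call is refused whole if a number of a shift passes 41.7 or a number of a turn 0.125, either way. A call with a gripper value outside its range is refused whole. The fingers move at their own pace and stop on an object; "squeeze" is the grip in N (left out, the last holds). Time passes only in rows, so rows that do not move let the fingers close. It gives the time, the measured TCP pose, the force, the opening and the grip force at its end, in the units of the state.
- sense(): the state, without advancing time (a new reading comes with each control period).
- capture(name): name is "scene" or "top"; returns a dict with "frame" (384x512x3 uint8, red, green, blue), "camera_matrix" (3x3 intrinsics, pixels), "rvec" (rotation vector, rad) and "tvec" (3), from world to camera coordinates, as OpenCV has them. Camera axes: x right, y down, z forward; pixel columns grow to the right and rows downward; lengths in m; the calibration is good to about 2 mm. A picture is of the moment at which its call begins. There is no depth.
- sign_off(): hands the job in; it is judged then, once.
The state is a dict: "time": time; "qpos": joint angles; "qvel": joint speeds; "joint_efforts": joint torques, N m; "tool_pos": TCP position; "tcp_rot": TCP orientation; "wrist_force": force on the tool from outside, world axes, zero at the start; "torque": the same for the moment, N m; "finger_gap": opening from 0.0 (shut) to 1.0 (fully open); "gripper_force": force on a finger pad.
Only numpy, scipy, OpenCV 4.12 (cv2) and the standard library are available. Lean on these libraries where they do the work, as an engineer would, in place of code of your own. Each camera call takes 0.05 s, during which the arm holds its last target. There are 200 camera calls.

### The job

Pack the microscope's three objectives and the filter cube into the open optics case, each standing upright and fully down in the pocket cut to its own size and shape. They are optics: lower each one in gently, never drop or tip it over, and leave the eyepiece and the empty lens jar standing on the bench where they are.

Things in the scene. Friction and masses are not known exactly. Their poses are not given: they have to be found in the camera images.
- wide_objective_center (a point): Stands upright on the bench, flange down, front lens up; the widest lens: bright metal barrel 60 mm in diameter, straight from 0 to 46 mm above its underside, with a black knurled band, then a black nose narrowing to 50 mm with a large dark lens; 62 mm tall, about 0.3 kg. The point is its centre, 31 mm above its underside; z is up along its axis.
- middle_objective_center (a point): Stands upright on the bench, flange down, front lens up; bright metal barrel 46 mm in diameter, straight from 0 to 44 mm above its underside, with a black knurled band, then a metal cone narrowing to 30 mm with a dark lens; 64 mm tall, about 0.22 kg. The point is its centre, 32 mm above its underside; z is up along its axis.
- slim_objective_center (a point): Stands upright on the bench, flange down, front lens up; the slender lens: bright metal barrel 32 mm in diameter, straight from 0 to 60 mm above its underside, with a black knurled band, then a metal cone narrowing to 18 mm with a small dark lens; 76 mm tall, about 0.16 kg. The point is its centre, 38 mm above its underside; z is up along its axis.
- filter_cube_center (a point): Filter cube: a bright metal block with straight sides, 36 mm (its x) by 50 mm (its y) and 58 mm tall (its z, up), a round filter window on top and on one end; standing on the bench at any yaw; about 0.14 kg. The point is its centre, 29 mm above its underside. Best held across the 36 mm sides.
- nest_wide_pocket (a point): Dark block with a round pocket 72 mm in diameter (the largest), light floor: for the wide objective. Fixed block 98 x 98 mm, one of four in the open case, 100 mm apart, in any order. Point: middle of the pocket floor, z up; the block's top is 8 mm above it, the case rim 12 mm above, the bench 14 mm below.
- nest_middle_pocket (a point): Dark block with a round pocket 58 mm in diameter, light floor: for the middle objective. Fixed block 98 x 98 mm, one of four in the open case, 100 mm apart, in any order. Point: middle of the pocket floor, z up; the block's top is 8 mm above it, the case rim 12 mm above, the bench 14 mm below.
- nest_slim_pocket (a point): Dark block with a round pocket 43 mm in diameter (the smallest), light floor: for the slim objective. Fixed block 98 x 98 mm, one of four in the open case, 100 mm apart, in any order. Point: middle of the pocket floor, z up; the block's top is 8 mm above it, the case rim 12 mm above, the bench 14 mm below.
- nest_cube_pocket (a point): Dark block with a rectangular pocket 47 mm (x of this frame) by 61 mm (y of this frame), light floor: for the filter cube, its 50 mm side along the 61 mm. Fixed block 98 x 98 mm, one of four in the open case, 100 mm apart, in any order. Point: middle of the pocket floor, z up; the block's top is 8 mm above it, the case rim 12 mm above, the bench 14 mm below.
- eyepiece_center (a point): Look-alike that stays: an eyepiece standing on its 30 mm metal tube, black middle 38 mm in diameter, flared black rubber cup 44 mm wide at the top, wider there than below (the objectives narrow towards the top); 63 mm tall. The point is its centre, 31.5 mm above its underside.
- lens_jar_center (a point): Look-alike that stays: an empty lens jar, pale plain plastic 49 mm in diameter under a ribbed black screw cap 53 mm in diameter with no lens in its flat top; 64 mm tall. The point is its centre, 32 mm above its underside.

How it is judged:
At the end, for the whole second after the job is handed in: The wide, middle and slim objectives and the filter cube each stand upright (within 4.5 degrees), at rest and released, on the floor of their own pocket (within 3 mm of fully down, within 10 mm of its centre); the eyepiece and the lens jar are within 25 mm of where they stood (horizontal distance between wide_objective_center and nest_wide_pocket below 0.01 m and z of wide_objective_center in the frame of nest_wide_pocket between 0.028 and 0.034 m and angle between each of wide_objective_center, middle_objective_center, slim_objective_center, filter_cube_center's own z axis and vertical below 0.08 rad and linear speed of each of wide_objective, middle_objective, slim_objective, filter_cube below 0.01 m/s and horizontal distance between middle_objective_center and nest_middle_pocket below 0.01 m and z of middle_objective_center in the frame of nest_middle_pocket between 0.029 and 0.035 m and horizontal distance between slim_objective_center and nest_slim_pocket below 0.01 m and z of slim_objective_center in the frame of nest_slim_pocket between 0.035 and 0.041 m and horizontal distance between filter_cube_center and nest_cube_pocket below 0.01 m and z of filter_cube_center in the frame of nest_cube_pocket between 0.026 and 0.032 m and distance of each of eyepiece_center, lens_jar_center from where it was at the start of the episode below 0.025 m); the robot touches nothing.
It fails at once if the eyepiece or the empty lens jar is moved by more than 25 mm (distance of any of eyepiece_center, lens_jar_center from where it was at the start of the episode above 0.025 m).
It fails at once if an objective, the filter cube, the eyepiece or the jar is tipped over (leaning more than 30 degrees) (angle between any of wide_objective_center, middle_objective_center, slim_objective_center, filter_cube_center, eyepiece_center, lens_jar_center's own z axis and vertical above 0.52 rad).
It fails at once if an objective or the filter cube is dropped (falls free of the fingers faster than 0.6 m/s, a fall of about 2 cm) ((contact force between the fingers and wide_objective below 0.05 N and linear speed of wide_objective above 0.6 m/s) or (contact force between the fingers and middle_objective below 0.05 N and linear speed of middle_objective above 0.6 m/s) or (contact force between the fingers and slim_objective below 0.05 N and linear speed of slim_objective above 0.6 m/s) or (contact force between the fingers and filter_cube below 0.05 N and linear speed of filter_cube above 0.6 m/s)).
It also fails if it takes over 120 s, if anything falls off the work surface, if the arm or the gripper's body presses on something with over 40 N, if the wrist force passes 120 N, or if a joint passes its speed limit or range.

## Working session

There is one attempt and no reset: what is moved stays moved. The work goes in short steps, Python scripts to look and compute and a tool call to move; the robot and the scene stay as the last step left them, time stands still between calls to the robot, and variables do not carry over. Pictures are saved under pics/ and viewed, at most 14 in all, crops included, and the job is handed in when it is done.

Besides the shell and the picture viewer there is one more tool, called after ">>>" as name(argument=value, ...) on one line, values as JSON. carry_out: Moves the arm, as the interface text tells. Its arguments: {"type":"object","properties":{"moves":{"type":"array"},"squeeze":{"type":"number"}},"required":["moves"]}

```bash
mkdir -p pics
cat > h.py <<'E'
from station import *
import numpy as np, cv2
def save(cam,name):
    c=capture(cam); cv2.imwrite(f'pics/{name}.png',c['frame'][:,:,::-1]); np.savez(f'{cam}.npz',**c); return c
def ray(c,uv,z):
    K=np.array(c['camera_matrix']);R=cv2.Rodrigues(np.array(c['rvec']))[0];t=np.array(c['tvec']).ravel()
    uv=np.atleast_2d(np.array(uv,float)); d=np.c_[uv,np.ones(len(uv))]@np.linalg.inv(K).T@R
    o=-R.T@t; return o+d*((z-o[2])/d[:,2:])
def proj(c,P):
    return cv2.projectPoints(np.array(P,float),np.array(c['rvec']),np.array(c['tvec']),np.array(c['camera_matrix']),None)[0][:,0]
E
python3 - <<'E'
from h import *
for n in('scene','top'):
    c=save(n,n+'0'); R=cv2.Rodrigues(np.array(c['rvec']))[0]; print(n,np.round(c['camera_matrix'],1).tolist(),(-R.T@np.array(c['tvec']).ravel()).round(3),R.round(2).tolist())
s=sense();print(s['tool_pos'],s['tcp_rot'],s['finger_gap'],s['wrist_force'])
a=cv2.imread('pics/top0.png');cv2.imwrite('pics/top0b.png',cv2.resize(a,(800,600),interpolation=2))
E
```

```text
scene [[426.8, 0.0, 251.9], [0.0, 426.8, 192.1], [0.0, 0.0, 1.0]] [1.269 0.013 0.755] [[-0.09, 1.0, 0.02], [0.67, 0.08, -0.74], [-0.74, -0.05, -0.67]]
top [[387.1, 0.0, 256.5], [0.0, 387.1, 188.3], [0.0, 0.0, 1.0]] [ 0.372 -0.031  1.04 ] [[-0.02, -1.0, -0.02], [-0.99, 0.02, -0.16], [0.16, 0.02, -0.99]]
[0.24444494 0.51970458 0.23022538] [-3.73021810e-04  2.18124698e-01  9.75920355e-01 -9.68203865e-04] 1.0006291662729205 [-0.761656   -0.47185773  0.06923524]
```

View pics/top0b.png

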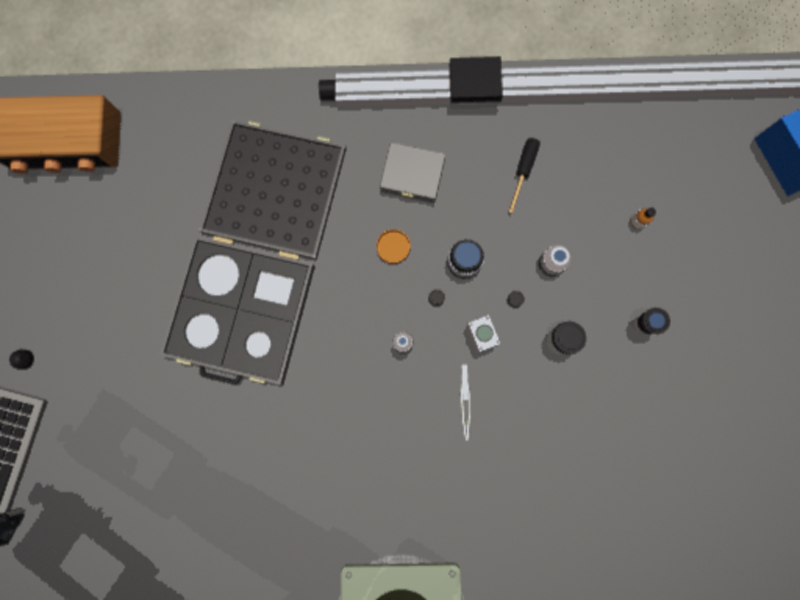

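View pics/scene0.png

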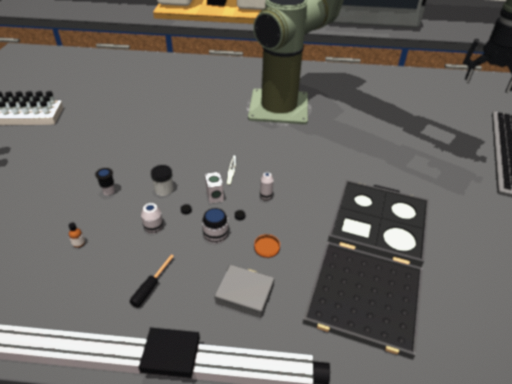

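Run:
```python
from h import *
T=dict(np.load('top.npz'));S=dict(np.load('scene.npz'))
def blobs(c,mask,box,amin=6):
    x0,y0,x1,y1=box;m=np.zeros(mask.shape,np.uint8);m[y0:y1,x0:x1]=mask[y0:y1,x0:x1]
    n,l,st,ce=cv2.connectedComponentsWithStats(m); return [(ce[i].round(1),st[i,4],l==i) for i in range(1,n) if st[i,4]>=amin]
f=T['frame'].astype(int)
print('pockets')
for ce,a,m in blobs(T,(f.min(2)>150).astype(np.uint8),(105,155,202,245),60):
    cs=cv2.findContours(m.astype(np.uint8),0,1)[0][0][:,0]
    w=ray(T,cs,.018)[:,:2]; r=cv2.minAreaRect((w*1000).astype(np.float32)); print(ce,a,ray(T,ce,.018)[0].round(4),r)
for nm,c,box in(('top',T,(240,140,440,235)),('scene',S,(85,155,290,250))):
    f=c['frame'].astype(int); b=(f[:,:,2]-f[:,:,0]>25).astype(np.uint8)
    print(nm,'blue');
    for ce,a,m in blobs(c,b,box,3): print(ce,a,ray(c,ce,.063)[0].round(4),ray(c,ce,.076)[0].round(4))
    g=((f[:,:,1]-f[:,:,0]>12)&(f[:,:,1]>=f[:,:,2]-3)).astype(np.uint8)
    print('green')
    for ce,a,m in blobs(c,g,box,3): print(ce,a,ray(c,ce,.058)[0].round(4))
a=cv2.resize(T['frame'][150:230,245:445],(800,320),interpolation=2)
b=cv2.resize(S['frame'][160:225,90:290],(800,260),interpolation=2)
cv2.imwrite('pics/crop1.png',np.vstack([a,b])[:,:,::-1])
```

```text
pockets
[139.5 175.7] 505 [0.5762 0.3064 0.018 ] ((575.5570068359375, 306.4970703125), (68.39277648925781, 66.15640258789062), 88.65618133544922)
[174.8 184.1] 369 [0.5508 0.21   0.018 ] ((550.8803100585938, 209.91610717773438), (58.71533203125, 46.08150100708008), 75.32911682128906)
[129.2 211.4] 342 [0.4798 0.3314 0.018 ] ((480.2535095214844, 331.30535888671875), (52.72624969482422, 55.47995376586914), 45.20626449584961)
[165.  220.1] 190 [0.4545 0.2348 0.018 ] ((453.6522216796875, 234.84425354003906), (40.02406692504883, 37.408016204833984), 0.8440714478492737)
top blue
[298.6 162.6] 207 [ 0.5916 -0.1206  0.063 ] [ 0.5887 -0.1194  0.076 ]
[358.  163.2] 41 [ 0.5862 -0.2725  0.063 ] [ 0.5833 -0.2693  0.076 ]
[420.  204.6] 81 [ 0.476  -0.4209  0.063 ] [ 0.4746 -0.4158  0.076 ]
[257.3 217.8] 12 [ 0.4516 -0.0113  0.063 ] [ 0.4506 -0.0116  0.076 ]
green
[309.8 212.9] 67 [ 0.4616 -0.1446  0.058 ]
scene blue
[103.4 172.2] 55 [ 0.4752 -0.4214  0.063 ] [ 0.4901 -0.4133  0.076 ]
[149.6 207.1] 27 [ 0.5853 -0.273   0.063 ] [ 0.5981 -0.2676  0.076 ]
[214.3 215.1] 196 [ 0.5944 -0.1208  0.063 ] [ 0.607  -0.1183  0.076 ]
green
[213.5 178.9] 34 [ 0.4634 -0.1437  0.058 ]
```

View pics/crop1.png

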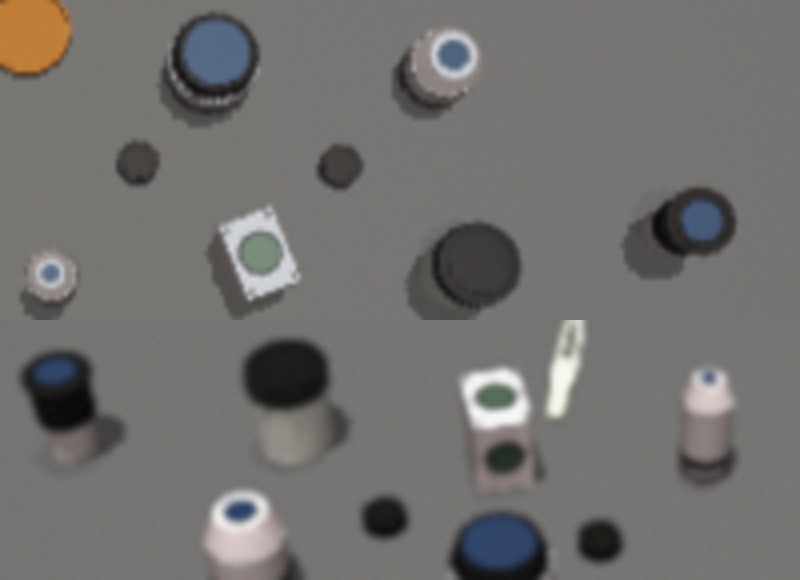

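```bash
cat >> h.py <<'E'
def go(xy,yang=None,z=None):
    s=sense();p=np.array(s['tool_pos'])
    w,x,y,zq=s['tcp_rot'];from scipy.spatial.transform import Rotation as Ro
    R=Ro.from_quat([x,y,zq,w]).as_matrix();a=np.arctan2(R[1,1],R[0,1])
    print('t',round(s['time'],2),'tcp',p.round(4),'yang',round(np.degrees(a),2),'tilt z',R[:,2].round(4),'q',np.round(s['qpos'],2),'gap',round(s['finger_gap'],3),'F',np.round(s['wrist_force'],1),s['gripper_force'])
    az=0
    if yang is not None:
        d=(yang-np.degrees(a)+90)%180-90; az=-np.radians(d); a+=np.radians(d); print('az',round(az,3))
    d=np.array([*xy,z if z is not None else p[2]])-p
    X=np.array([np.cos(a+np.pi/2),np.sin(a+np.pi/2)]);Y=np.array([np.cos(a),np.sin(a)])
    print('after turn: x %.1f y %.1f z %.1f mm'%(1000*d[:2]@X,1000*d[:2]@Y,-1000*d[2]))
SL,CU,WI,MI=(.451,-.0115),(.4625,-.144),(.593,-.1207),(.586,-.2727)
PW,PC,PM,PS=(.576,.3064),(.5508,.21),(.480,.3314),(.4545,.2348)
E
python3 - <<'E'
from h import *
T=dict(np.load('top.npz'));f=T['frame'].astype(int)
m=np.zeros(f.shape[:2],np.uint8);m[195:230,295:325]=(f[195:230,295:325].min(2)>135)
c=max(cv2.findContours(m,0,1)[0],key=cv2.contourArea)[:,0]
print(cv2.minAreaRect((ray(T,c,.058)[:,:2]*1000).astype(np.float32)))
S=dict(np.load('scene.npz'));f=S['frame'].astype(int)
# slim lens in scene: darkest/bluest near crop (709,377)
p=(90+709/4,160+(377-320)/4);print(p,ray(S,p,.076))
go(SL,64.8,.13)
E
```

```text
((462.35992431640625, -144.1845703125), (51.43663787841797, 36.917171478271484), 19.320667266845703)
(267.25, 174.25) [[ 0.45133622 -0.00995083  0.076     ]]
t 0.1 tcp [0.2444 0.5197 0.2302] yang 64.8 tilt z [-0.0012 -0.0017 -1.    ] q [ 0.98  0.21  1.54 -0.    1.39 -0.15] gap 1.001 F [-0.8 -0.5  0.1] 0.0
az 0.0
after turn: x -413.1 y -392.7 z 100.2 mm
```

>>> carry_out(moves=[{"x": -10.7, "y": -10.2, "z": 2}, {"x": -21.7, "y": -20.6, "z": 5.4}, {"x": -21.7, "y": -20.6, "z": 5.4}, {"x": -21.7, "y": -20.6, "z": 5.4}, {"x": -21.7, "y": -20.6, "z": 5.4}, {"x": -21.7, "y": -20.6, "z": 5.4}, {"x": -21.7, "y": -20.6, "z": 5.4}, {"x": -21.7, "y": -20.6, "z": 5.4}, {"x": -21.7, "y": -20.6, "z": 5.4}, {"x": -21.7, "y": -20.6, "z": 5.4}, {"x": -21.7, "y": -20.6, "z": 5.4}, {"x": -21.7, "y": -20.6, "z": 5.4}, {"x": -21.7, "y": -20.6, "z": 5.4}, {"x": -21.7, "y": -20.6, "z": 5.4}, {"x": -21.7, "y": -20.6, "z": 5.4}, {"x": -21.7, "y": -20.6, "z": 5.4}, {"x": -21.7, "y": -20.6, "z": 5.4}, {"x": -21.7, "y": -20.6, "z": 5.4}, {"x": -21.7, "y": -20.6, "z": 5.4}, {"x": -11.7, "y": -11.5, "z": 1}])

```text
$.moves[0]: bad value
```

Run:
```python
from h import *
go(SL,64.8,.015)
c=save('scene','s1');cv2.imwrite('pics/s1c.png',cv2.resize(c['frame'][100:240,130:320],(760,560),interpolation=2)[:,:,::-1])
```

```text
t 0.1 tcp [0.2444 0.5197 0.2302] yang 64.8 tilt z [-0.0012 -0.0017 -1.    ] q [ 0.98  0.21  1.54 -0.    1.39 -0.15] gap 1.001 F [-0.8 -0.5  0.1] 0.0
az 0.0
after turn: x -413.1 y -392.7 z 215.2 mm
```

View pics/s1c.png

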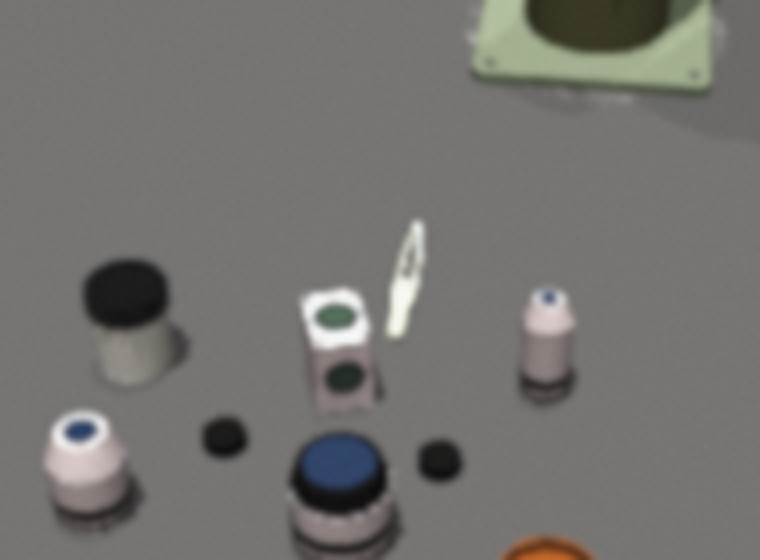

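The move was refused. The picture shows the arm still away, with slim at crop (548,340) and cube at (338,350). I'll try rows with every key filled in.

>>> carry_out(moves=[{"x": -10.7, "y": -10.2, "z": 2, "ax": 0, "ay": 0, "az": 0, "fingers": 1}, {"x": -21.7, "y": -20.6, "z": 5.4, "ax": 0, "ay": 0, "az": 0, "fingers": 1}, {"x": -21.7, "y": -20.6, "z": 5.4, "ax": 0, "ay": 0, "az": 0, "fingers": 1}, {"x": -21.7, "y": -20.6, "z": 5.4, "ax": 0, "ay": 0, "az": 0, "fingers": 1}, {"x": -21.7, "y": -20.6, "z": 5.4, "ax": 0, "ay": 0, "az": 0, "fingers": 1}, {"x": -21.7, "y": -20.6, "z": 5.4, "ax": 0, "ay": 0, "az": 0, "fingers": 1}, {"x": -21.7, "y": -20.6, "z": 5.4, "ax": 0, "ay": 0, "az": 0, "fingers": 1}, {"x": -21.7, "y": -20.6, "z": 5.4, "ax": 0, "ay": 0, "az": 0, "fingers": 1}, {"x": -21.7, "y": -20.6, "z": 5.4, "ax": 0, "ay": 0, "az": 0, "fingers": 1}, {"x": -21.7, "y": -20.6, "z": 5.4, "ax": 0, "ay": 0, "az": 0, "fingers": 1}])

```text
time: 0.98
tool_pos: [0.348, 0.2541, 0.1803]
tcp_rot: [-0.0, 0.218, 0.976, -0.0]
wrist_force: [0.8, -0.3, 0.1]
finger_gap: 1.002
gripper_force: 0.0
```

>>> carry_out(moves=[{"x": -20.6, "y": -19.7, "z": 5, "ax": 0, "ay": 0, "az": 0, "fingers": 1}, {"x": -20.6, "y": -19.7, "z": 5, "ax": 0, "ay": 0, "az": 0, "fingers": 1}, {"x": -20.6, "y": -19.7, "z": 5, "ax": 0, "ay": 0, "az": 0, "fingers": 1}, {"x": -20.6, "y": -19.7, "z": 5, "ax": 0, "ay": 0, "az": 0, "fingers": 1}, {"x": -20.6, "y": -19.7, "z": 5, "ax": 0, "ay": 0, "az": 0, "fingers": 1}, {"x": -20.6, "y": -19.7, "z": 5, "ax": 0, "ay": 0, "az": 0, "fingers": 1}, {"x": -20.6, "y": -19.7, "z": 5, "ax": 0, "ay": 0, "az": 0, "fingers": 1}, {"x": -20.6, "y": -19.7, "z": 5, "ax": 0, "ay": 0, "az": 0, "fingers": 1}, {"x": -20.6, "y": -19.7, "z": 5, "ax": 0, "ay": 0, "az": 0, "fingers": 1}, {"x": -20.6, "y": -19.7, "z": 5, "ax": 0, "ay": 0, "az": 0, "fingers": 1}, {"x": 0, "y": 0, "z": 0, "ax": 0, "ay": 0, "az": 0, "fingers": 1}])

```text
time: 1.9
tool_pos: [0.4518, -0.0143, 0.1302]
tcp_rot: [0.0, 0.22, 0.975, -0.001]
wrist_force: [0.2, 0.6, -0.4]
finger_gap: 1.0
gripper_force: 0.0
```

Run:
```python
from h import *
go(SL,64.8,.018)
c=save('scene','s2');cv2.imwrite('pics/s2c.png',cv2.resize(c['frame'][100:220,200:350],(750,600),interpolation=2)[:,:,::-1])
```

```text
t 1.9 tcp [ 0.4518 -0.0143  0.1302] yang 64.55 tilt z [ 5.e-04 -2.e-03 -1.e+00] q [-0.22  0.06  1.94 -0.    1.15 -1.35] gap 1.0 F [ 0.2  0.6 -0.4] 0.0
az -0.004
after turn: x 1.9 y 2.2 z 112.2 mm
```

View pics/s2c.png

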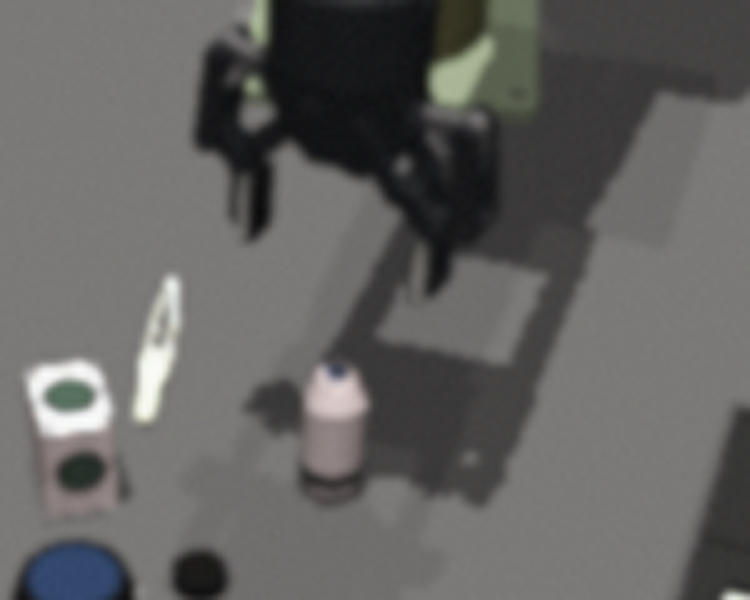

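The open fingers straddle the slim lens (crop x≈335), with nothing in the way. Descending and closing.

>>> carry_out(moves=[{"x": 1, "y": 1.2, "z": 12, "ax": 0, "ay": 0, "az": 0, "fingers": 1}, {"x": 0.5, "y": 1, "z": 15, "ax": 0, "ay": 0, "az": 0, "fingers": 1}, {"x": 0, "y": 0, "z": 15, "ax": 0, "ay": 0, "az": 0, "fingers": 1}, {"x": 0, "y": 0, "z": 15, "ax": 0, "ay": 0, "az": 0, "fingers": 1}, {"x": 0, "y": 0, "z": 15, "ax": 0, "ay": 0, "az": 0, "fingers": 1}, {"x": 0, "y": 0, "z": 15, "ax": 0, "ay": 0, "az": 0, "fingers": 1}, {"x": 0, "y": 0, "z": 15, "ax": 0, "ay": 0, "az": 0, "fingers": 1}, {"x": 0, "y": 0, "z": 10, "ax": 0, "ay": 0, "az": 0, "fingers": 1}, {"x": 0, "y": 0, "z": 0, "ax": 0, "ay": 0, "az": 0, "fingers": 0.6}, {"x": 0, "y": 0, "z": 0, "ax": 0, "ay": 0, "az": 0, "fingers": 0.5}, {"x": 0, "y": 0, "z": 0, "ax": 0, "ay": 0, "az": 0, "fingers": 0.45}, {"x": 0, "y": 0, "z": 0, "ax": 0, "ay": 0, "az": 0, "fingers": 0.4}, {"x": 0, "y": 0, "z": 0, "ax": 0, "ay": 0, "az": 0, "fingers": 0.35}, {"x": 0, "y": 0, "z": 0, "ax": 0, "ay": 0, "az": 0, "fingers": 0.3}, {"x": 0, "y": 0, "z": 0, "ax": 0, "ay": 0, "az": 0, "fingers": 0.2}, {"x": 0, "y": 0, "z": 0, "ax": 0, "ay": 0, "az": 0, "fingers": 0}, {"x": 0, "y": 0, "z": 0, "ax": 0, "ay": 0, "az": 0, "fingers": 0}, {"x": 0, "y": 0, "z": 0, "ax": 0, "ay": 0, "az": 0, "fingers": 0}], squeeze=40)

```text
time: 3.45
tool_pos: [0.4511, -0.0081, 0.0199]
tcp_rot: [0.001, 0.218, 0.976, -0.0]
wrist_force: [-2.2, -1.2, 6.3]
finger_gap: 0.362
gripper_force: 39.4
```

Run:
```python
from h import *
go(PS,64.8,.15)
```

```text
t 3.45 tcp [ 0.4511 -0.0081  0.0199] yang 64.8 tilt z [ 2.e-03 -6.e-04 -1.e+00] q [-0.21  0.25  2.   -0.    0.89 -1.34] gap 0.362 F [-2.2 -1.2  6.3] 39.408942461013794
az -0.0
after turn: x 100.3 y 221.3 z -130.1 mm
```

>>> carry_out(moves=[{"x": 0, "y": 0, "z": -8, "ax": 0, "ay": 0, "az": 0, "fingers": 0}, {"x": 0, "y": 0, "z": -16, "ax": 0, "ay": 0, "az": 0, "fingers": 0}, {"x": 0, "y": 0, "z": -20, "ax": 0, "ay": 0, "az": 0, "fingers": 0}, {"x": 0, "y": 0, "z": -20, "ax": 0, "ay": 0, "az": 0, "fingers": 0}, {"x": 0, "y": 0, "z": -20, "ax": 0, "ay": 0, "az": 0, "fingers": 0}, {"x": 3, "y": 6, "z": -16, "ax": 0, "ay": 0, "az": 0, "fingers": 0}, {"x": 6, "y": 13, "z": -6, "ax": 0, "ay": 0, "az": 0, "fingers": 0}, {"x": 9, "y": 20, "z": 0, "ax": 0, "ay": 0, "az": 0, "fingers": 0}, {"x": 10, "y": 22, "z": 0, "ax": 0, "ay": 0, "az": 0, "fingers": 0}, {"x": 10, "y": 22, "z": 0, "ax": 0, "ay": 0, "az": 0, "fingers": 0}, {"x": 10, "y": 22, "z": 0, "ax": 0, "ay": 0, "az": 0, "fingers": 0}, {"x": 10, "y": 22, "z": 0, "ax": 0, "ay": 0, "az": 0, "fingers": 0}, {"x": 10, "y": 22, "z": 0, "ax": 0, "ay": 0, "az": 0, "fingers": 0}, {"x": 10, "y": 22, "z": 0, "ax": 0, "ay": 0, "az": 0, "fingers": 0}, {"x": 10, "y": 22, "z": 0, "ax": 0, "ay": 0, "az": 0, "fingers": 0}, {"x": 8, "y": 16, "z": 0, "ax": 0, "ay": 0, "az": 0, "fingers": 0}, {"x": 4, "y": 10, "z": 0, "ax": 0, "ay": 0, "az": 0, "fingers": 0}, {"x": 1, "y": 4, "z": 0, "ax": 0, "ay": 0, "az": 0, "fingers": 0}, {"x": 0, "y": 0, "z": 0, "ax": 0, "ay": 0, "az": 0, "fingers": 0}, {"x": 0, "y": 0, "z": 0, "ax": 0, "ay": 0, "az": 0, "fingers": 0}])

```text
time: 5.12
tool_pos: [0.4534, 0.2364, 0.1245]
tcp_rot: [-0.0, 0.218, 0.976, -0.0]
wrist_force: [0.6, 0.0, -2.3]
finger_gap: 0.366
gripper_force: 40.0
```

Run:
```python
from h import *
go(PS,64.8,.0345)
c=save('scene','s3');cv2.imwrite('pics/s3c.png',cv2.resize(c['frame'][100:260,300:500],(750,600),interpolation=2)[:,:,::-1])
```

```text
t 5.12 tcp [0.4534 0.2364 0.1245] yang 64.8 tilt z [-5.e-04 -8.e-04 -1.e+00] q [ 0.31  0.19  1.8  -0.    1.15 -0.82] gap 0.366 F [ 0.6  0.  -2.3] 39.95569109916687
az -0.0
after turn: x -1.6 y -1.0 z 90.0 mm
```

View pics/s3c.png

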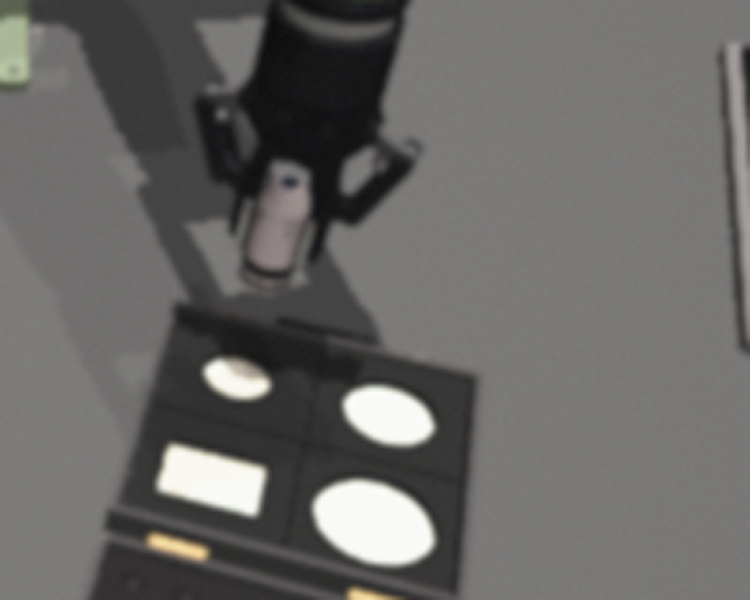

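The slim lens hangs upright in the fingers above the case, on line with its small pocket (crop 237,378). Lowering.

>>> carry_out(moves=[{"x": -1, "y": -0.7, "z": 10, "ax": 0, "ay": 0, "az": 0, "fingers": 0}, {"x": -0.6, "y": -0.3, "z": 15, "ax": 0, "ay": 0, "az": 0, "fingers": 0}, {"x": 0, "y": 0, "z": 15, "ax": 0, "ay": 0, "az": 0, "fingers": 0}, {"x": 0, "y": 0, "z": 15, "ax": 0, "ay": 0, "az": 0, "fingers": 0}, {"x": 0, "y": 0, "z": 10, "ax": 0, "ay": 0, "az": 0, "fingers": 0}, {"x": 0, "y": 0, "z": 7, "ax": 0, "ay": 0, "az": 0, "fingers": 0}, {"x": 0, "y": 0, "z": 5, "ax": 0, "ay": 0, "az": 0, "fingers": 0}, {"x": 0, "y": 0, "z": 4, "ax": 0, "ay": 0, "az": 0, "fingers": 0}, {"x": 0, "y": 0, "z": 3, "ax": 0, "ay": 0, "az": 0, "fingers": 0}, {"x": 0, "y": 0, "z": 3, "ax": 0, "ay": 0, "az": 0, "fingers": 0}, {"x": 0, "y": 0, "z": 1.5, "ax": 0, "ay": 0, "az": 0, "fingers": 0}, {"x": 0, "y": 0, "z": 0, "ax": 0, "ay": 0, "az": 0, "fingers": 0}, {"x": 0, "y": 0, "z": 0, "ax": 0, "ay": 0, "az": 0, "fingers": 0}])

```text
time: 6.25
tool_pos: [0.4548, 0.2356, 0.0364]
tcp_rot: [0.0, 0.218, 0.976, 0.0]
wrist_force: [-1.3, 0.4, -1.9]
finger_gap: 0.364
gripper_force: 40.0
```

Run:
```python
from h import *
go(PS,64.8,.0345)
```

```text
t 6.25 tcp [0.4548 0.2356 0.0364] yang 64.81 tilt z [ 5.e-04  2.e-04 -1.e+00] q [ 0.31  0.33  1.85 -0.    0.97 -0.82] gap 0.364 F [-1.3  0.4 -1.9] 39.955775141716
az 0.0
after turn: x -0.0 y -0.9 z 1.9 mm
```

>>> carry_out(moves=[{"x": 0, "y": 0, "z": 0.8, "ax": 0, "ay": 0, "az": 0, "fingers": 0}, {"x": 0, "y": 0, "z": 0.8, "ax": 0, "ay": 0, "az": 0, "fingers": 0}, {"x": 0, "y": 0, "z": 0.6, "ax": 0, "ay": 0, "az": 0, "fingers": 0}, {"x": 0, "y": 0, "z": 0, "ax": 0, "ay": 0, "az": 0, "fingers": 0}, {"x": 0, "y": 0, "z": 0, "ax": 0, "ay": 0, "az": 0, "fingers": 0}])

```text
time: 6.67
tool_pos: [0.4546, 0.2355, 0.034]
tcp_rot: [0.0, 0.218, 0.976, 0.0]
wrist_force: [-0.3, -0.4, -1.4]
finger_gap: 0.366
gripper_force: 40.0
```

>>> carry_out(moves=[{"x": 0, "y": 0, "z": 0, "ax": 0, "ay": 0, "az": 0, "fingers": 0.4}, {"x": 0, "y": 0, "z": 0, "ax": 0, "ay": 0, "az": 0, "fingers": 0.5}, {"x": 0, "y": 0, "z": 0, "ax": 0, "ay": 0, "az": 0, "fingers": 0.6}, {"x": 0, "y": 0, "z": 0, "ax": 0, "ay": 0, "az": 0, "fingers": 0.7}, {"x": 0, "y": 0, "z": 0, "ax": 0, "ay": 0, "az": 0, "fingers": 0.7}, {"x": 0, "y": 0, "z": -10, "ax": 0, "ay": 0, "az": 0, "fingers": 0.7}, {"x": 0, "y": 0, "z": -15, "ax": 0, "ay": 0, "az": 0, "fingers": 0.8}, {"x": 0, "y": 0, "z": -25, "ax": 0, "ay": 0, "az": 0, "fingers": 1}, {"x": 0, "y": 0, "z": -30, "ax": 0, "ay": 0, "az": 0, "fingers": 1}, {"x": 0, "y": 0, "z": -30, "ax": 0, "ay": 0, "az": -0.12, "fingers": 1}, {"x": 0, "y": 0, "z": -15, "ax": 0, "ay": 0, "az": -0.12, "fingers": 1}, {"x": 0, "y": 0, "z": 0, "ax": 0, "ay": 0, "az": -0.12, "fingers": 1}, {"x": 0, "y": 0, "z": 0, "ax": 0, "ay": 0, "az": -0.12, "fingers": 1}, {"x": 0, "y": 0, "z": 0, "ax": 0, "ay": 0, "az": -0.12, "fingers": 1}, {"x": 0, "y": 0, "z": 0, "ax": 0, "ay": 0, "az": -0.12, "fingers": 1}, {"x": 0, "y": 0, "z": 0, "ax": 0, "ay": 0, "az": -0.056, "fingers": 1}, {"x": 0, "y": 0, "z": 0, "ax": 0, "ay": 0, "az": 0, "fingers": 1}])

```text
time: 8.08
tool_pos: [0.4547, 0.2355, 0.1598]
tcp_rot: [0.0, -0.168, 0.986, 0.0]
wrist_force: [-0.1, 0.2, -0.1]
finger_gap: 1.0
gripper_force: 0.0
```

Run:
```python
from h import *
go(CU,109.3,.12)
```

```text
t 8.08 tcp [0.4547 0.2355 0.1598] yang 109.31 tilt z [ 8.e-04  2.e-04 -1.e+00] q [ 0.31  0.15  1.77 -0.    1.23 -1.6 ] gap 1.0 F [-0.1  0.2 -0.1] 0.0
az 0.0
after turn: x 118.1 y -360.7 z 39.8 mm
```

>>> carry_out(moves=[{"x": 4, "y": -12, "z": 0, "ax": 0, "ay": 0, "az": 0, "fingers": 1}, {"x": 8, "y": -25, "z": 0, "ax": 0, "ay": 0, "az": 0, "fingers": 1}, {"x": 9, "y": -27, "z": 0, "ax": 0, "ay": 0, "az": 0, "fingers": 1}, {"x": 9, "y": -27, "z": 0, "ax": 0, "ay": 0, "az": 0, "fingers": 1}, {"x": 9, "y": -27, "z": 0, "ax": 0, "ay": 0, "az": 0, "fingers": 1}, {"x": 9, "y": -27, "z": 0, "ax": 0, "ay": 0, "az": 0, "fingers": 1}, {"x": 9, "y": -27, "z": 0, "ax": 0, "ay": 0, "az": 0, "fingers": 1}, {"x": 9, "y": -27, "z": 0, "ax": 0, "ay": 0, "az": 0, "fingers": 1}, {"x": 9, "y": -27, "z": 0, "ax": 0, "ay": 0, "az": 0, "fingers": 1}, {"x": 9, "y": -27, "z": 6, "ax": 0, "ay": 0, "az": 0, "fingers": 1}, {"x": 9, "y": -27, "z": 6, "ax": 0, "ay": 0, "az": 0, "fingers": 1}, {"x": 9, "y": -27, "z": 6, "ax": 0, "ay": 0, "az": 0, "fingers": 1}, {"x": 9, "y": -27, "z": 6, "ax": 0, "ay": 0, "az": 0, "fingers": 1}, {"x": 5, "y": -17, "z": 6, "ax": 0, "ay": 0, "az": 0, "fingers": 1}, {"x": 2, "y": -10, "z": 6, "ax": 0, "ay": 0, "az": 0, "fingers": 1}, {"x": 0, "y": 0, "z": 4, "ax": 0, "ay": 0, "az": 0, "fingers": 1}, {"x": 0, "y": 0, "z": 0, "ax": 0, "ay": 0, "az": 0, "fingers": 1}, {"x": 0, "y": 0, "z": 0, "ax": 0, "ay": 0, "az": 0, "fingers": 1}])

```text
time: 9.58
tool_pos: [0.4618, -0.1433, 0.1187]
tcp_rot: [-0.0, -0.167, 0.986, 0.001]
wrist_force: [-0.0, -0.2, -0.2]
finger_gap: 0.997
gripper_force: 0.0
```

Run:
```python
from h import *
go(CU,109.3,.015)
c=save('scene','s4');a=cv2.resize(c['frame'][110:230,150:300],(375,300),interpolation=2);b=cv2.resize(c['frame'][160:260,310:435],(375,300),interpolation=2)
t=save('top','t4');d=cv2.resize(t['frame'][150:250,90:215],(375,300),interpolation=2);e=cv2.resize(t['frame'][150:250,250:375],(375,300),interpolation=2)
cv2.imwrite('pics/s4c.png',np.vstack([np.hstack([a,b]),np.hstack([d,e])])[:,:,::-1])
```

```text
t 9.58 tcp [ 0.4618 -0.1433  0.1187] yang 109.27 tilt z [-0.0011  0.0011 -1.    ] q [-0.48  0.14  1.87  0.    1.13 -2.39] gap 0.997 F [-0.  -0.2 -0.2] 0.0
az -0.0
after turn: x -0.4 y -0.9 z 103.7 mm
```

View pics/s4c.png

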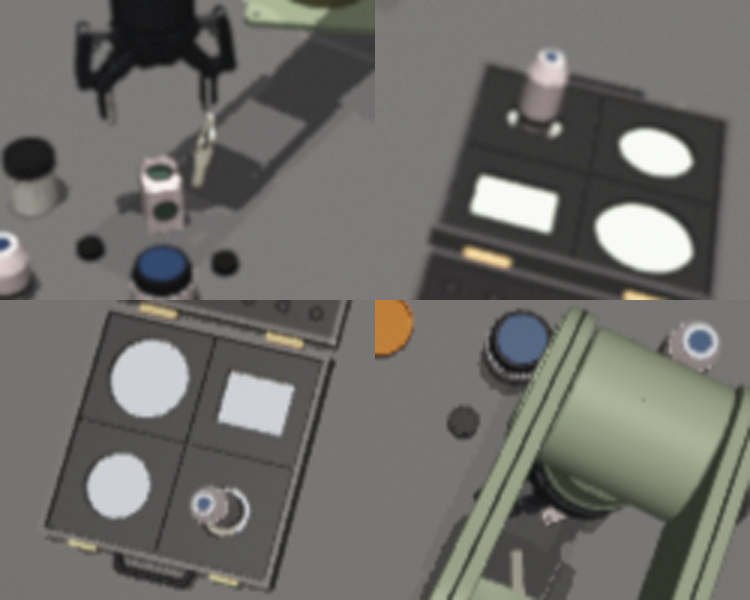

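Slim stands centred in its pocket (top-right panel 545,90), and the open fingers are aligned over the cube (160,190). Descending on the cube.

>>> carry_out(moves=[{"x": -0.4, "y": -0.9, "z": 12, "ax": 0, "ay": 0, "az": 0, "fingers": 1}, {"x": 0, "y": 0, "z": 15, "ax": 0, "ay": 0, "az": 0, "fingers": 1}, {"x": 0, "y": 0, "z": 15, "ax": 0, "ay": 0, "az": 0, "fingers": 1}, {"x": 0, "y": 0, "z": 15, "ax": 0, "ay": 0, "az": 0, "fingers": 1}, {"x": 0, "y": 0, "z": 15, "ax": 0, "ay": 0, "az": 0, "fingers": 1}, {"x": 0, "y": 0, "z": 15, "ax": 0, "ay": 0, "az": 0, "fingers": 1}, {"x": 0, "y": 0, "z": 11, "ax": 0, "ay": 0, "az": 0, "fingers": 1}, {"x": 0, "y": 0, "z": 5, "ax": 0, "ay": 0, "az": 0, "fingers": 0.7}, {"x": 0, "y": 0, "z": 0, "ax": 0, "ay": 0, "az": 0, "fingers": 0.6}, {"x": 0, "y": 0, "z": 0, "ax": 0, "ay": 0, "az": 0, "fingers": 0.5}, {"x": 0, "y": 0, "z": 0, "ax": 0, "ay": 0, "az": 0, "fingers": 0.45}, {"x": 0, "y": 0, "z": 0, "ax": 0, "ay": 0, "az": 0, "fingers": 0.4}, {"x": 0, "y": 0, "z": 0, "ax": 0, "ay": 0, "az": 0, "fingers": 0.3}, {"x": 0, "y": 0, "z": 0, "ax": 0, "ay": 0, "az": 0, "fingers": 0}, {"x": 0, "y": 0, "z": 0, "ax": 0, "ay": 0, "az": 0, "fingers": 0}, {"x": 0, "y": 0, "z": 0, "ax": 0, "ay": 0, "az": 0, "fingers": 0}], squeeze=40)

```text
time: 11.02
tool_pos: [0.464, -0.1455, 0.017]
tcp_rot: [0.001, -0.167, 0.986, -0.001]
wrist_force: [0.7, 1.5, 6.3]
finger_gap: 0.417
gripper_force: 41.0
```

Run:
```python
from h import *
go(PC,109.3,.15)
```

```text
t 11.02 tcp [ 0.464  -0.1455  0.017 ] yang 109.26 tilt z [ 2.1e-03 -9.0e-04 -1.0e+00] q [-0.48  0.32  1.92  0.    0.9  -2.39] gap 0.417 F [0.7 1.5 6.3] 41.049567461013794
az -0.001
after turn: x -199.4 y 306.8 z -133.0 mm
```

>>> carry_out(moves=[{"x": 0, "y": 0, "z": -8, "ax": 0, "ay": 0, "az": 0, "fingers": 0}, {"x": 0, "y": 0, "z": -16, "ax": 0, "ay": 0, "az": 0, "fingers": 0}, {"x": 0, "y": 0, "z": -20, "ax": 0, "ay": 0, "az": 0, "fingers": 0}, {"x": 0, "y": 0, "z": -20, "ax": 0, "ay": 0, "az": 0, "fingers": 0}, {"x": 0, "y": 0, "z": -20, "ax": 0, "ay": 0, "az": 0, "fingers": 0}, {"x": 0, "y": 0, "z": -20, "ax": 0, "ay": 0, "az": 0, "fingers": 0}, {"x": -4, "y": 6, "z": -18, "ax": 0, "ay": 0, "az": 0, "fingers": 0}, {"x": -9, "y": 14, "z": -10, "ax": 0, "ay": 0, "az": 0, "fingers": 0}, {"x": -14, "y": 22, "z": 0, "ax": 0, "ay": 0, "az": 0, "fingers": 0}, {"x": -16, "y": 24, "z": 0, "ax": 0, "ay": 0, "az": 0, "fingers": 0}, {"x": -16, "y": 24, "z": 0, "ax": 0, "ay": 0, "az": 0, "fingers": 0}, {"x": -16, "y": 24, "z": 0, "ax": 0, "ay": 0, "az": 0, "fingers": 0}, {"x": -16, "y": 24, "z": 0, "ax": 0, "ay": 0, "az": 0, "fingers": 0}, {"x": -16, "y": 24, "z": 0, "ax": 0, "ay": 0, "az": 0, "fingers": 0}, {"x": -16, "y": 24, "z": 0, "ax": 0, "ay": 0, "az": 0, "fingers": 0}, {"x": -16, "y": 24, "z": 0, "ax": 0, "ay": 0, "az": 0, "fingers": 0}, {"x": -16, "y": 24, "z": 0, "ax": 0, "ay": 0, "az": 0, "fingers": 0}, {"x": -14, "y": 22, "z": 0, "ax": 0, "ay": 0, "az": 0, "fingers": 0}, {"x": -9, "y": 15, "z": 0, "ax": 0, "ay": 0, "az": 0, "fingers": 0}, {"x": -6, "y": 10, "z": 0, "ax": 0, "ay": 0, "az": 0, "fingers": 0}])

```text
time: 12.68
tool_pos: [0.5433, 0.1828, 0.1474]
tcp_rot: [-0.001, -0.168, 0.986, 0.0]
wrist_force: [-0.4, -0.5, -1.3]
finger_gap: 0.416
gripper_force: 40.4
```

>>> carry_out(moves=[{"x": 0, "y": 0, "z": 0, "ax": 0, "ay": 0, "az": -0.05, "fingers": 0}, {"x": 0, "y": 0, "z": 0, "ax": 0, "ay": 0, "az": -0.09, "fingers": 0}, {"x": 0, "y": 0, "z": 0, "ax": 0, "ay": 0, "az": -0.11, "fingers": 0}, {"x": 0, "y": 0, "z": 0, "ax": 0, "ay": 0, "az": -0.11, "fingers": 0}, {"x": 0, "y": 0, "z": 0, "ax": 0, "ay": 0, "az": -0.11, "fingers": 0}, {"x": 0, "y": 0, "z": 0, "ax": 0, "ay": 0, "az": -0.11, "fingers": 0}, {"x": 0, "y": 0, "z": 0, "ax": 0, "ay": 0, "az": -0.11, "fingers": 0}, {"x": 0, "y": 0, "z": 0, "ax": 0, "ay": 0, "az": -0.11, "fingers": 0}, {"x": 0, "y": 0, "z": 0, "ax": 0, "ay": 0, "az": -0.09, "fingers": 0}, {"x": 0, "y": 0, "z": 0, "ax": 0, "ay": 0, "az": -0.06, "fingers": 0}, {"x": 0, "y": 0, "z": 0, "ax": 0, "ay": 0, "az": -0.027, "fingers": 0}, {"x": 0, "y": 0, "z": 0, "ax": 0, "ay": 0, "az": 0, "fingers": 0}, {"x": 0, "y": 0, "z": 0, "ax": 0, "ay": 0, "az": 0, "fingers": 0}])

```text
time: 13.77
tool_pos: [0.5435, 0.1805, 0.1476]
tcp_rot: [-0.001, -0.61, 0.792, 0.0]
wrist_force: [-0.0, 1.1, -2.1]
finger_gap: 0.417
gripper_force: 40.3
```

Run:
```python
from h import *
go(PC,165.3,.0315)
c=save('scene','s5');cv2.imwrite('pics/s5c.png',cv2.resize(c['frame'][100:260,300:500],(750,600),interpolation=2)[:,:,::-1])
```

```text
t 13.77 tcp [0.5435 0.1805 0.1476] yang 165.17 tilt z [-1.1e-03 -5.0e-04 -1.0e+00] q [ 0.17  0.28  1.63 -0.    1.23 -2.71] gap 0.417 F [-0.   1.1 -2.1] 40.2933007478714
az -0.002
after turn: x -30.4 y 0.4 z 116.1 mm
```

View pics/s5c.png

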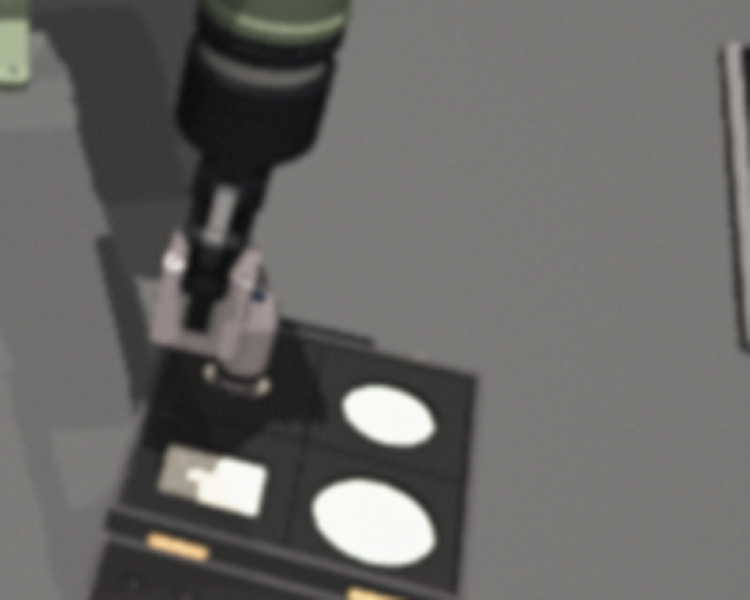

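The cube is held upright and turned to match its pocket (crop 212,480). It still needs 30 mm sideways, then down.

>>> carry_out(moves=[{"x": -8, "y": 0, "z": 0, "ax": 0, "ay": 0, "az": 0, "fingers": 0}, {"x": -12, "y": 0.4, "z": 0, "ax": 0, "ay": 0, "az": 0, "fingers": 0}, {"x": -8, "y": 0, "z": 2, "ax": 0, "ay": 0, "az": 0, "fingers": 0}, {"x": -2.4, "y": 0, "z": 8, "ax": 0, "ay": 0, "az": 0, "fingers": 0}, {"x": 0, "y": 0, "z": 14, "ax": 0, "ay": 0, "az": 0, "fingers": 0}, {"x": 0, "y": 0, "z": 15, "ax": 0, "ay": 0, "az": 0, "fingers": 0}, {"x": 0, "y": 0, "z": 15, "ax": 0, "ay": 0, "az": 0, "fingers": 0}, {"x": 0, "y": 0, "z": 15, "ax": 0, "ay": 0, "az": 0, "fingers": 0}, {"x": 0, "y": 0, "z": 14, "ax": 0, "ay": 0, "az": 0, "fingers": 0}, {"x": 0, "y": 0, "z": 8, "ax": 0, "ay": 0, "az": 0, "fingers": 0}, {"x": 0, "y": 0, "z": 4, "ax": 0, "ay": 0, "az": 0, "fingers": 0}, {"x": 0, "y": 0, "z": 0, "ax": 0, "ay": 0, "az": 0, "fingers": 0}, {"x": 0, "y": 0, "z": 0, "ax": 0, "ay": 0, "az": 0, "fingers": 0}])

```text
time: 14.9
tool_pos: [0.5517, 0.2107, 0.0532]
tcp_rot: [0.0, -0.611, 0.792, -0.0]
wrist_force: [1.1, -0.2, -0.9]
finger_gap: 0.414
gripper_force: 40.3
```

Run:
```python
from h import *
go(PC,165.3,.0315)
c=save('scene','s6');a=cv2.resize(c['frame'][160:260,310:435],(400,320),interpolation=2);t=save('top','t6');d=cv2.resize(t['frame'][150:250,90:215],(400,320),interpolation=2)
cv2.imwrite('pics/s6c.png',np.hstack([a,d])[:,:,::-1])
```

```text
t 14.9 tcp [0.5517 0.2107 0.0532] yang 165.25 tilt z [ 4.e-04  1.e-04 -1.e+00] q [ 0.22  0.44  1.64 -0.    1.06 -2.67] gap 0.414 F [ 1.1 -0.2 -0.9] 40.30647397041321
az -0.001
after turn: x 0.9 y 0.7 z 21.7 mm
```

View pics/s6c.png

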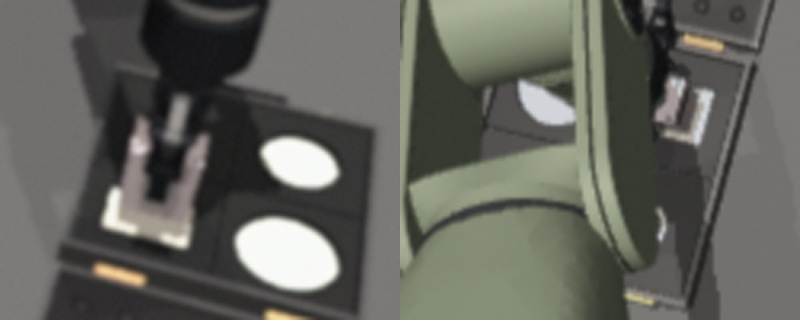

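The cube is hovering over the rectangular pocket with a light margin all round (left panel 150,215). Lowering the rest of the way.

>>> carry_out(moves=[{"x": 0.9, "y": 0.7, "z": 4, "ax": 0, "ay": 0, "az": 0, "fingers": 0}, {"x": 0, "y": 0, "z": 5, "ax": 0, "ay": 0, "az": 0, "fingers": 0}, {"x": 0, "y": 0, "z": 4, "ax": 0, "ay": 0, "az": 0, "fingers": 0}, {"x": 0, "y": 0, "z": 3, "ax": 0, "ay": 0, "az": 0, "fingers": 0}, {"x": 0, "y": 0, "z": 3, "ax": 0, "ay": 0, "az": 0, "fingers": 0}, {"x": 0, "y": 0, "z": 2, "ax": 0, "ay": 0, "az": 0, "fingers": 0}, {"x": 0, "y": 0, "z": 1, "ax": 0, "ay": 0, "az": 0, "fingers": 0}, {"x": 0, "y": 0, "z": 0, "ax": 0, "ay": 0, "az": 0, "fingers": 0}, {"x": 0, "y": 0, "z": 0, "ax": 0, "ay": 0, "az": 0, "fingers": 0}])

```text
time: 15.75
tool_pos: [0.5506, 0.2098, 0.0311]
tcp_rot: [0.0, -0.61, 0.792, -0.0]
wrist_force: [-0.9, 0.2, -1.2]
finger_gap: 0.415
gripper_force: 40.5
```

>>> carry_out(moves=[{"x": 0, "y": 0, "z": 0, "ax": 0, "ay": 0, "az": 0, "fingers": 0.45}, {"x": 0, "y": 0, "z": 0, "ax": 0, "ay": 0, "az": 0, "fingers": 0.5}, {"x": 0, "y": 0, "z": 0, "ax": 0, "ay": 0, "az": 0, "fingers": 0.6}, {"x": 0, "y": 0, "z": 0, "ax": 0, "ay": 0, "az": 0, "fingers": 0.65}, {"x": 0, "y": 0, "z": 0, "ax": 0, "ay": 0, "az": 0, "fingers": 0.65}, {"x": 0, "y": 0, "z": -10, "ax": 0, "ay": 0, "az": 0, "fingers": 0.65}, {"x": 0, "y": 0, "z": -15, "ax": 0, "ay": 0, "az": 0, "fingers": 0.65}, {"x": 0, "y": 0, "z": -25, "ax": 0, "ay": 0, "az": 0, "fingers": 0.65}, {"x": 0, "y": 0, "z": -30, "ax": 0, "ay": 0, "az": 0, "fingers": 0.8}, {"x": 0, "y": 0, "z": -30, "ax": 0, "ay": 0, "az": 0.1, "fingers": 1}, {"x": 0, "y": 0, "z": -15, "ax": 0, "ay": 0, "az": 0.12, "fingers": 1}, {"x": 0, "y": 0, "z": 0, "ax": 0, "ay": 0, "az": 0.12, "fingers": 1}, {"x": 0, "y": 0, "z": 0, "ax": 0, "ay": 0, "az": 0.12, "fingers": 1}, {"x": 0, "y": 0, "z": 0, "ax": 0, "ay": 0, "az": 0.12, "fingers": 1}, {"x": 0, "y": 0, "z": 0, "ax": 0, "ay": 0, "az": 0.12, "fingers": 1}, {"x": 0, "y": 0, "z": 0, "ax": 0, "ay": 0, "az": 0.085, "fingers": 1}, {"x": 0, "y": 0, "z": 0, "ax": 0, "ay": 0, "az": 0, "fingers": 1}])

```text
time: 17.17
tool_pos: [0.5506, 0.2098, 0.1569]
tcp_rot: [0.0, -0.26, 0.966, -0.0]
wrist_force: [0.4, -1.1, -0.4]
finger_gap: 1.001
gripper_force: 0.0
```

Run:
```python
from h import *
go(WI,120.3,.12)
```

```text
t 17.17 tcp [0.5506 0.2098 0.1569] yang 120.19 tilt z [ 9.e-04  2.e-04 -1.e+00] q [ 0.22  0.3   1.58  0.    1.26 -1.88] gap 1.001 F [ 0.4 -1.1 -0.4] 0.0
az -0.002
after turn: x 130.1 y -306.8 z 36.9 mm
```

>>> carry_out(moves=[{"x": 5, "y": -12, "z": 0, "ax": 0, "ay": 0, "az": 0, "fingers": 1}, {"x": 9, "y": -21, "z": 0, "ax": 0, "ay": 0, "az": 0, "fingers": 1}, {"x": 10, "y": -23, "z": 0, "ax": 0, "ay": 0, "az": 0, "fingers": 1}, {"x": 10, "y": -23, "z": 0, "ax": 0, "ay": 0, "az": 0, "fingers": 1}, {"x": 10, "y": -23, "z": 0, "ax": 0, "ay": 0, "az": 0, "fingers": 1}, {"x": 10, "y": -23, "z": 0, "ax": 0, "ay": 0, "az": 0, "fingers": 1}, {"x": 10, "y": -23, "z": 0, "ax": 0, "ay": 0, "az": 0, "fingers": 1}, {"x": 10, "y": -23, "z": 0, "ax": 0, "ay": 0, "az": 0, "fingers": 1}, {"x": 10, "y": -23, "z": 6, "ax": 0, "ay": 0, "az": 0, "fingers": 1}, {"x": 10, "y": -23, "z": 6, "ax": 0, "ay": 0, "az": 0, "fingers": 1}, {"x": 10, "y": -23, "z": 6, "ax": 0, "ay": 0, "az": 0, "fingers": 1}, {"x": 10, "y": -23, "z": 6, "ax": 0, "ay": 0, "az": 0, "fingers": 1}, {"x": 9, "y": -23, "z": 6, "ax": 0, "ay": 0, "az": 0, "fingers": 1}, {"x": 5, "y": -14, "z": 6, "ax": 0, "ay": 0, "az": 0, "fingers": 1}, {"x": 2, "y": -6.8, "z": 1, "ax": 0, "ay": 0, "az": 0, "fingers": 1}, {"x": 0, "y": 0, "z": 0, "ax": 0, "ay": 0, "az": 0, "fingers": 1}, {"x": 0, "y": 0, "z": 0, "ax": 0, "ay": 0, "az": 0, "fingers": 1}])

```text
time: 18.58
tool_pos: [0.5927, -0.1204, 0.1191]
tcp_rot: [-0.0, -0.261, 0.965, 0.0]
wrist_force: [-0.3, 0.5, -0.1]
finger_gap: 0.998
gripper_force: 0.0
```

Run:
```python
from h import *
go(WI,120.3,.014)
c=save('scene','s7');a=cv2.resize(c['frame'][130:250,150:300],(400,320),interpolation=2);b=cv2.resize(c['frame'][160:260,310:435],(400,320),interpolation=2)
cv2.imwrite('pics/s7c.png',np.hstack([a,b])[:,:,::-1])
```

```text
t 18.58 tcp [ 0.5927 -0.1204  0.1191] yang 120.28 tilt z [-3.e-04  7.e-04 -1.e+00] q [-0.34  0.38  1.57  0.    1.2  -2.44] gap 0.998 F [-0.3  0.5 -0.1] 0.0
az -0.0
after turn: x -0.1 y -0.4 z 105.1 mm
```

View pics/s7c.png

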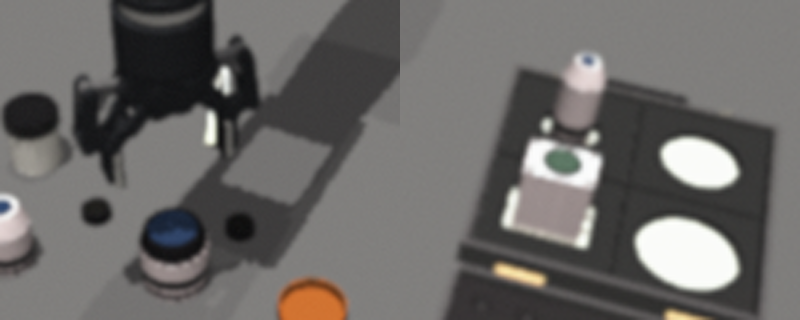

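The cube is seated in its pocket (right panel 560,190). The gripper is centred over the wide objective (175,250).

>>> carry_out(moves=[{"x": 0, "y": -0.4, "z": 12, "ax": 0, "ay": 0, "az": 0, "fingers": 1}, {"x": 0, "y": 0, "z": 15, "ax": 0, "ay": 0, "az": 0, "fingers": 1}, {"x": 0, "y": 0, "z": 15, "ax": 0, "ay": 0, "az": 0, "fingers": 1}, {"x": 0, "y": 0, "z": 15, "ax": 0, "ay": 0, "az": 0, "fingers": 1}, {"x": 0, "y": 0, "z": 15, "ax": 0, "ay": 0, "az": 0, "fingers": 1}, {"x": 0, "y": 0, "z": 15, "ax": 0, "ay": 0, "az": 0, "fingers": 1}, {"x": 0, "y": 0, "z": 12, "ax": 0, "ay": 0, "az": 0, "fingers": 1}, {"x": 0, "y": 0, "z": 6, "ax": 0, "ay": 0, "az": 0, "fingers": 0.95}, {"x": 0, "y": 0, "z": 0, "ax": 0, "ay": 0, "az": 0, "fingers": 0.85}, {"x": 0, "y": 0, "z": 0, "ax": 0, "ay": 0, "az": 0, "fingers": 0.8}, {"x": 0, "y": 0, "z": 0, "ax": 0, "ay": 0, "az": 0, "fingers": 0.75}, {"x": 0, "y": 0, "z": 0, "ax": 0, "ay": 0, "az": 0, "fingers": 0.7}, {"x": 0, "y": 0, "z": 0, "ax": 0, "ay": 0, "az": 0, "fingers": 0.6}, {"x": 0, "y": 0, "z": 0, "ax": 0, "ay": 0, "az": 0, "fingers": 0.4}, {"x": 0, "y": 0, "z": 0, "ax": 0, "ay": 0, "az": 0, "fingers": 0}, {"x": 0, "y": 0, "z": 0, "ax": 0, "ay": 0, "az": 0, "fingers": 0}], squeeze=50)

```text
time: 19.97
tool_pos: [0.5943, -0.1215, 0.0156]
tcp_rot: [0.001, -0.261, 0.965, -0.001]
wrist_force: [0.3, 1.6, 5.4]
finger_gap: 0.685
gripper_force: 54.7
```

Run:
```python
from h import *
go(PW,120.3,.145)
```

```text
t 19.97 tcp [ 0.5943 -0.1215  0.0156] yang 120.26 tilt z [ 2.8e-03 -9.0e-04 -1.0e+00] q [-0.34  0.52  1.61  0.    1.01 -2.44] gap 0.685 F [0.3 1.6 5.4] 54.68961417675018
az -0.001
after turn: x -200.1 y 378.7 z -129.4 mm
```

>>> carry_out(moves=[{"x": 0, "y": 0, "z": -8, "ax": 0, "ay": 0, "az": 0, "fingers": 0}, {"x": 0, "y": 0, "z": -16, "ax": 0, "ay": 0, "az": 0, "fingers": 0}, {"x": 0, "y": 0, "z": -20, "ax": 0, "ay": 0, "az": 0, "fingers": 0}, {"x": 0, "y": 0, "z": -20, "ax": 0, "ay": 0, "az": 0, "fingers": 0}, {"x": 0, "y": 0, "z": -20, "ax": 0, "ay": 0, "az": 0, "fingers": 0}, {"x": 0, "y": 0, "z": -20, "ax": 0, "ay": 0, "az": 0, "fingers": 0}, {"x": -3, "y": 6, "z": -16, "ax": 0, "ay": 0, "az": 0, "fingers": 0}, {"x": -7, "y": 13, "z": -9, "ax": 0, "ay": 0, "az": 0, "fingers": 0}, {"x": -10, "y": 19, "z": 0, "ax": 0, "ay": 0, "az": 0, "fingers": 0}, {"x": -12, "y": 23, "z": 0, "ax": 0, "ay": 0, "az": 0, "fingers": 0}, {"x": -12, "y": 23, "z": 0, "ax": 0, "ay": 0, "az": 0, "fingers": 0}, {"x": -12, "y": 23, "z": 0, "ax": 0, "ay": 0, "az": 0, "fingers": 0}, {"x": -12, "y": 23, "z": 0, "ax": 0, "ay": 0, "az": 0, "fingers": 0}, {"x": -12, "y": 23, "z": 0, "ax": 0, "ay": 0, "az": 0, "fingers": 0}, {"x": -12, "y": 23, "z": 0, "ax": 0, "ay": 0, "az": 0, "fingers": 0}, {"x": -12, "y": 23, "z": 0, "ax": 0, "ay": 0, "az": 0, "fingers": 0}, {"x": -12, "y": 23, "z": 0, "ax": 0, "ay": 0, "az": 0, "fingers": 0}, {"x": -12, "y": 23, "z": 0, "ax": 0, "ay": 0, "az": 0, "fingers": 0}, {"x": -12, "y": 23, "z": 0, "ax": 0, "ay": 0, "az": 0, "fingers": 0}, {"x": -12, "y": 23, "z": 0, "ax": 0, "ay": 0, "az": 0, "fingers": 0}])

```text
time: 21.63
tool_pos: [0.5754, 0.2088, 0.1414]
tcp_rot: [-0.002, -0.261, 0.965, 0.0]
wrist_force: [0.2, 0.6, -2.6]
finger_gap: 0.684
gripper_force: 54.5
```

>>> carry_out(moves=[{"x": -12, "y": 22, "z": 0, "ax": 0, "ay": 0, "az": 0, "fingers": 0}, {"x": -12, "y": 22, "z": 0, "ax": 0, "ay": 0, "az": 0, "fingers": 0}, {"x": -10, "y": 18, "z": 0, "ax": 0, "ay": 0, "az": 0, "fingers": 0}, {"x": -7, "y": 13, "z": 0, "ax": 0, "ay": 0, "az": 0, "fingers": 0}, {"x": -4, "y": 8, "z": 0, "ax": 0, "ay": 0, "az": 0, "fingers": 0}, {"x": -2, "y": 4, "z": 0, "ax": 0, "ay": 0, "az": 0, "fingers": 0}, {"x": 0, "y": 0, "z": 0, "ax": 0, "ay": 0, "az": 0, "fingers": 0}, {"x": 0, "y": 0, "z": 0, "ax": 0, "ay": 0, "az": 0, "fingers": 0}])

```text
time: 22.3
tool_pos: [0.5742, 0.3049, 0.1426]
tcp_rot: [-0.0, -0.261, 0.965, -0.0]
wrist_force: [-0.8, -0.4, -3.7]
finger_gap: 0.686
gripper_force: 54.6
```

Run:
```python
from h import *
go(PW,120.3,.0296)
```

```text
t 22.3 tcp [0.5742 0.3049 0.1426] yang 120.24 tilt z [-7.e-04 -1.e-03 -1.e+00] q [ 0.36  0.44  1.43 -0.    1.28 -1.74] gap 0.686 F [-0.8 -0.4 -3.7] 54.55547869205475
az -0.001
after turn: x -2.3 y 0.3 z 113.0 mm
```

>>> carry_out(moves=[{"x": -1.5, "y": 0.3, "z": 8, "ax": 0, "ay": 0, "az": 0, "fingers": 0}, {"x": -1.2, "y": 0, "z": 15, "ax": 0, "ay": 0, "az": 0, "fingers": 0}, {"x": 0, "y": 0, "z": 16, "ax": 0, "ay": 0, "az": 0, "fingers": 0}, {"x": 0, "y": 0, "z": 16, "ax": 0, "ay": 0, "az": 0, "fingers": 0}, {"x": 0, "y": 0, "z": 16, "ax": 0, "ay": 0, "az": 0, "fingers": 0}, {"x": 0, "y": 0, "z": 12, "ax": 0, "ay": 0, "az": 0, "fingers": 0}, {"x": 0, "y": 0, "z": 8, "ax": 0, "ay": 0, "az": 0, "fingers": 0}, {"x": 0, "y": 0, "z": 0, "ax": 0, "ay": 0, "az": 0, "fingers": 0}, {"x": 0, "y": 0, "z": 0, "ax": 0, "ay": 0, "az": 0, "fingers": 0}])

```text
time: 23.05
tool_pos: [0.5765, 0.3069, 0.0516]
tcp_rot: [-0.0, -0.261, 0.965, -0.0]
wrist_force: [0.1, -0.3, -3.6]
finger_gap: 0.687
gripper_force: 54.6
```

Run:
```python
from h import *
go(PW,120.3,.0296)
c=save('scene','s8');cv2.imwrite('pics/s8c.png',cv2.resize(c['frame'][160:260,310:435],(500,400),interpolation=2)[:,:,::-1])
```

```text
t 23.05 tcp [0.5765 0.3069 0.0516] yang 120.23 tilt z [-7.e-04 -3.e-04 -1.e+00] q [ 0.36  0.55  1.47 -0.    1.12 -1.74] gap 0.687 F [ 0.1 -0.3 -3.6] 54.554418325424194
az -0.001
after turn: x 0.7 y -0.1 z 22.0 mm
```

View pics/s8c.png

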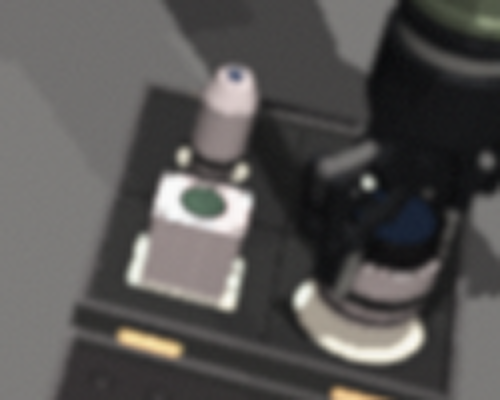

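The wide objective hovers over its pocket, with the light floor showing around it (360,330). Lowering.

>>> carry_out(moves=[{"x": 0, "y": 0, "z": 4, "ax": 0, "ay": 0, "az": 0, "fingers": 0}, {"x": 0, "y": 0, "z": 5, "ax": 0, "ay": 0, "az": 0, "fingers": 0}, {"x": 0, "y": 0, "z": 4, "ax": 0, "ay": 0, "az": 0, "fingers": 0}, {"x": 0, "y": 0, "z": 3, "ax": 0, "ay": 0, "az": 0, "fingers": 0}, {"x": 0, "y": 0, "z": 3, "ax": 0, "ay": 0, "az": 0, "fingers": 0}, {"x": 0, "y": 0, "z": 2, "ax": 0, "ay": 0, "az": 0, "fingers": 0}, {"x": 0, "y": 0, "z": 1, "ax": 0, "ay": 0, "az": 0, "fingers": 0}, {"x": 0, "y": 0, "z": 0, "ax": 0, "ay": 0, "az": 0, "fingers": 0}, {"x": 0, "y": 0, "z": 0, "ax": 0, "ay": 0, "az": 0, "fingers": 0}])

```text
time: 23.85
tool_pos: [0.5767, 0.3074, 0.0301]
tcp_rot: [0.0, -0.261, 0.965, 0.0]
wrist_force: [-0.1, -0.2, -3.1]
finger_gap: 0.684
gripper_force: 54.7
```

>>> carry_out(moves=[{"x": 0, "y": 0, "z": 0.5, "ax": 0, "ay": 0, "az": 0, "fingers": 0}, {"x": 0, "y": 0, "z": 0, "ax": 0, "ay": 0, "az": 0, "fingers": 0.72}, {"x": 0, "y": 0, "z": 0, "ax": 0, "ay": 0, "az": 0, "fingers": 0.78}, {"x": 0, "y": 0, "z": 0, "ax": 0, "ay": 0, "az": 0, "fingers": 0.85}, {"x": 0, "y": 0, "z": 0, "ax": 0, "ay": 0, "az": 0, "fingers": 0.95}, {"x": 0, "y": 0, "z": 0, "ax": 0, "ay": 0, "az": 0, "fingers": 0.95}, {"x": 0, "y": 0, "z": -10, "ax": 0, "ay": 0, "az": 0, "fingers": 0.95}, {"x": 0, "y": 0, "z": -15, "ax": 0, "ay": 0, "az": 0, "fingers": 0.95}, {"x": 0, "y": 0, "z": -25, "ax": 0, "ay": 0, "az": 0, "fingers": 1}, {"x": 0, "y": 0, "z": -30, "ax": 0, "ay": 0, "az": 0, "fingers": 1}, {"x": 0, "y": 0, "z": -30, "ax": 0, "ay": 0, "az": 0, "fingers": 1}, {"x": 0, "y": 0, "z": -15, "ax": 0, "ay": 0, "az": 0, "fingers": 1}, {"x": 0, "y": 0, "z": 0, "ax": 0, "ay": 0, "az": 0, "fingers": 1}, {"x": 0, "y": 0, "z": 0, "ax": 0, "ay": 0, "az": 0, "fingers": 1}])

```text
time: 25.02
tool_pos: [0.5775, 0.3077, 0.1567]
tcp_rot: [0.002, -0.261, 0.965, 0.0]
wrist_force: [-1.2, 0.5, -0.2]
finger_gap: 0.999
gripper_force: 0.0
```

Run:
```python
from h import *
go(MI,120.3,.12)
```

```text
t 25.02 tcp [0.5775 0.3077 0.1567] yang 120.27 tilt z [ 0.0036  0.0013 -1.    ] q [ 0.36  0.43  1.41 -0.    1.3  -1.74] gap 0.999 F [-1.2  0.5 -0.2] 0.0
az -0.001
after turn: x 285.5 y -505.4 z 36.7 mm
```

>>> carry_out(moves=[{"x": 6, "y": -11, "z": 0, "ax": 0, "ay": 0, "az": 0, "fingers": 1}, {"x": 14, "y": -25, "z": 0, "ax": 0, "ay": 0, "az": 0, "fingers": 1}, {"x": 14, "y": -25, "z": 0, "ax": 0, "ay": 0, "az": 0, "fingers": 1}, {"x": 14, "y": -25, "z": 0, "ax": 0, "ay": 0, "az": 0, "fingers": 1}, {"x": 14, "y": -25, "z": 0, "ax": 0, "ay": 0, "az": 0, "fingers": 1}, {"x": 14, "y": -25, "z": 0, "ax": 0, "ay": 0, "az": 0, "fingers": 1}, {"x": 14, "y": -25, "z": 0, "ax": 0, "ay": 0, "az": 0, "fingers": 1}, {"x": 14, "y": -25, "z": 0, "ax": 0, "ay": 0, "az": 0, "fingers": 1}, {"x": 14, "y": -25, "z": 0, "ax": 0, "ay": 0, "az": 0, "fingers": 1}, {"x": 14, "y": -25, "z": 0, "ax": 0, "ay": 0, "az": 0, "fingers": 1}, {"x": 14, "y": -25, "z": 0, "ax": 0, "ay": 0, "az": 0, "fingers": 1}, {"x": 14, "y": -25, "z": 0, "ax": 0, "ay": 0, "az": 0, "fingers": 1}, {"x": 14, "y": -25, "z": 0, "ax": 0, "ay": 0, "az": 0, "fingers": 1}, {"x": 14, "y": -25, "z": 0, "ax": 0, "ay": 0, "az": 0, "fingers": 1}, {"x": 14, "y": -25, "z": 0, "ax": 0, "ay": 0, "az": 0, "fingers": 1}, {"x": 14, "y": -25, "z": 0, "ax": 0, "ay": 0, "az": 0, "fingers": 1}, {"x": 14, "y": -25, "z": 0, "ax": 0, "ay": 0, "az": 0, "fingers": 1}, {"x": 14, "y": -25, "z": 0, "ax": 0, "ay": 0, "az": 0, "fingers": 1}])

```text
time: 26.52
tool_pos: [0.5831, -0.1936, 0.1518]
tcp_rot: [-0.002, -0.261, 0.965, 0.002]
wrist_force: [0.5, 0.0, -0.9]
finger_gap: 0.999
gripper_force: 0.0
```

>>> carry_out(moves=[{"x": 14, "y": -24, "z": 6, "ax": 0, "ay": 0, "az": 0, "fingers": 1}, {"x": 12, "y": -20, "z": 8, "ax": 0, "ay": 0, "az": 0, "fingers": 1}, {"x": 9, "y": -15, "z": 8, "ax": 0, "ay": 0, "az": 0, "fingers": 1}, {"x": 5, "y": -8, "z": 8, "ax": 0, "ay": 0, "az": 0, "fingers": 1}, {"x": 1.5, "y": -2.4, "z": 6, "ax": 0, "ay": 0, "az": 0, "fingers": 1}, {"x": 0, "y": 0, "z": 0, "ax": 0, "ay": 0, "az": 0, "fingers": 1}, {"x": 0, "y": 0, "z": 0, "ax": 0, "ay": 0, "az": 0, "fingers": 1}, {"x": 0, "y": 0, "z": 0, "ax": 0, "ay": 0, "az": 0, "fingers": 1}])

```text
time: 27.18
tool_pos: [0.5849, -0.2717, 0.1185]
tcp_rot: [-0.0, -0.262, 0.965, 0.0]
wrist_force: [-0.1, 0.7, 0.4]
finger_gap: 1.002
gripper_force: 0.0
```

Run:
```python
from h import *
go(MI,120.3,.014)
c=save('scene','s9');a=cv2.resize(c['frame'][130:250,90:240],(400,320),interpolation=2);b=cv2.resize(c['frame'][160:260,310:435],(400,320),interpolation=2)
cv2.imwrite('pics/s9c.png',np.hstack([a,b])[:,:,::-1])
```

```text
t 27.18 tcp [ 0.5849 -0.2717  0.1185] yang 120.35 tilt z [-2.e-04  6.e-04 -1.e+00] q [-0.57  0.46  1.46  0.    1.23 -2.67] gap 1.002 F [-0.1  0.7  0.4] 0.0
az 0.001
after turn: x -0.5 y -1.4 z 104.5 mm
```

View pics/s9c.png

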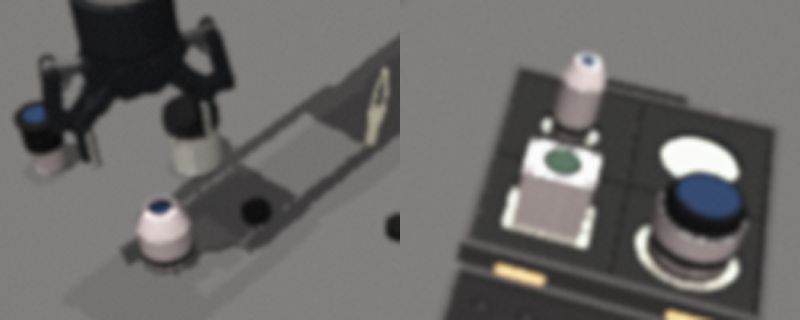

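Wide stands in its pocket (right panel 700,230). The fingers are over the middle objective (165,230), and the jar and eyepiece are well clear.

>>> carry_out(moves=[{"x": -0.4, "y": -1.2, "z": 12, "ax": 0, "ay": 0, "az": 0, "fingers": 1}, {"x": 0, "y": 0, "z": 15, "ax": 0, "ay": 0, "az": 0, "fingers": 1}, {"x": 0, "y": 0, "z": 15, "ax": 0, "ay": 0, "az": 0, "fingers": 1}, {"x": 0, "y": 0, "z": 15, "ax": 0, "ay": 0, "az": 0, "fingers": 1}, {"x": 0, "y": 0, "z": 15, "ax": 0, "ay": 0, "az": 0, "fingers": 1}, {"x": 0, "y": 0, "z": 15, "ax": 0, "ay": 0, "az": 0, "fingers": 1}, {"x": 0, "y": 0, "z": 12, "ax": 0, "ay": 0, "az": 0, "fingers": 1}, {"x": 0, "y": 0, "z": 5, "ax": 0, "ay": 0, "az": 0, "fingers": 0.8}, {"x": 0, "y": 0, "z": 0, "ax": 0, "ay": 0, "az": 0, "fingers": 0.7}, {"x": 0, "y": 0, "z": 0, "ax": 0, "ay": 0, "az": 0, "fingers": 0.63}, {"x": 0, "y": 0, "z": 0, "ax": 0, "ay": 0, "az": 0, "fingers": 0.57}, {"x": 0, "y": 0, "z": 0, "ax": 0, "ay": 0, "az": 0, "fingers": 0.5}, {"x": 0, "y": 0, "z": 0, "ax": 0, "ay": 0, "az": 0, "fingers": 0.4}, {"x": 0, "y": 0, "z": 0, "ax": 0, "ay": 0, "az": 0, "fingers": 0}, {"x": 0, "y": 0, "z": 0, "ax": 0, "ay": 0, "az": 0, "fingers": 0}, {"x": 0, "y": 0, "z": 0, "ax": 0, "ay": 0, "az": 0, "fingers": 0}], squeeze=45)

```text
time: 28.57
tool_pos: [0.5867, -0.2746, 0.016]
tcp_rot: [0.001, -0.261, 0.965, -0.001]
wrist_force: [0.3, -0.2, 5.2]
finger_gap: 0.522
gripper_force: 46.9
```

Run:
```python
from h import *
go(PM,120.3,.145)
```

```text
t 28.57 tcp [ 0.5867 -0.2746  0.016 ] yang 120.26 tilt z [ 0.0025 -0.0015 -1.    ] q [-0.57  0.59  1.5   0.    1.05 -2.67] gap 0.522 F [ 0.3 -0.2  5.2] 46.8554226961501
az -0.001
after turn: x -213.6 y 577.0 z -129.0 mm
```

>>> carry_out(moves=[{"x": 0, "y": 0, "z": -8, "ax": 0, "ay": 0, "az": 0, "fingers": 0}, {"x": 0, "y": 0, "z": -16, "ax": 0, "ay": 0, "az": 0, "fingers": 0}, {"x": 0, "y": 0, "z": -20, "ax": 0, "ay": 0, "az": 0, "fingers": 0}, {"x": 0, "y": 0, "z": -20, "ax": 0, "ay": 0, "az": 0, "fingers": 0}, {"x": 0, "y": 0, "z": -20, "ax": 0, "ay": 0, "az": 0, "fingers": 0}, {"x": 0, "y": 0, "z": -20, "ax": 0, "ay": 0, "az": 0, "fingers": 0}, {"x": -3, "y": 7, "z": -16, "ax": 0, "ay": 0, "az": 0, "fingers": 0}, {"x": -5, "y": 14, "z": -9, "ax": 0, "ay": 0, "az": 0, "fingers": 0}, {"x": -7, "y": 20, "z": 0, "ax": 0, "ay": 0, "az": 0, "fingers": 0}, {"x": -9, "y": 25, "z": 0, "ax": 0, "ay": 0, "az": 0, "fingers": 0}, {"x": -9, "y": 25, "z": 0, "ax": 0, "ay": 0, "az": 0, "fingers": 0}, {"x": -9, "y": 25, "z": 0, "ax": 0, "ay": 0, "az": 0, "fingers": 0}, {"x": -9, "y": 25, "z": 0, "ax": 0, "ay": 0, "az": 0, "fingers": 0}, {"x": -9, "y": 25, "z": 0, "ax": 0, "ay": 0, "az": 0, "fingers": 0}, {"x": -9, "y": 25, "z": 0, "ax": 0, "ay": 0, "az": 0, "fingers": 0}, {"x": -9, "y": 25, "z": 0, "ax": 0, "ay": 0, "az": 0, "fingers": 0}, {"x": -9, "y": 25, "z": 0, "ax": 0, "ay": 0, "az": 0, "fingers": 0}, {"x": -9, "y": 25, "z": 0, "ax": 0, "ay": 0, "az": 0, "fingers": 0}, {"x": -9, "y": 25, "z": 0, "ax": 0, "ay": 0, "az": 0, "fingers": 0}, {"x": -9, "y": 25, "z": 0, "ax": 0, "ay": 0, "az": 0, "fingers": 0}])

```text
time: 30.23
tool_pos: [0.5232, 0.0577, 0.1427]
tcp_rot: [-0.001, -0.261, 0.965, 0.0]
wrist_force: [0.4, 0.4, -2.8]
finger_gap: 0.524
gripper_force: 46.4
```

>>> carry_out(moves=[{"x": -10, "y": 25, "z": 0, "ax": 0, "ay": 0, "az": 0, "fingers": 0}, {"x": -10, "y": 25, "z": 0, "ax": 0, "ay": 0, "az": 0, "fingers": 0}, {"x": -10, "y": 25, "z": 0, "ax": 0, "ay": 0, "az": 0, "fingers": 0}, {"x": -10, "y": 25, "z": 0, "ax": 0, "ay": 0, "az": 0, "fingers": 0}, {"x": -10, "y": 25, "z": 0, "ax": 0, "ay": 0, "az": 0, "fingers": 0}, {"x": -10, "y": 25, "z": 0, "ax": 0, "ay": 0, "az": 0, "fingers": 0}, {"x": -10, "y": 25, "z": 0, "ax": 0, "ay": 0, "az": 0, "fingers": 0}, {"x": -8, "y": 25, "z": 0, "ax": 0, "ay": 0, "az": 0, "fingers": 0}, {"x": -8, "y": 23, "z": 0, "ax": 0, "ay": 0, "az": 0, "fingers": 0}, {"x": -6, "y": 18, "z": 0, "ax": 0, "ay": 0, "az": 0, "fingers": 0}, {"x": -4, "y": 12, "z": 0, "ax": 0, "ay": 0, "az": 0, "fingers": 0}, {"x": -3, "y": 7, "z": 0, "ax": 0, "ay": 0, "az": 0, "fingers": 0}, {"x": 0, "y": 0, "z": 0, "ax": 0, "ay": 0, "az": 0, "fingers": 0}, {"x": 0, "y": 0, "z": 0, "ax": 0, "ay": 0, "az": 0, "fingers": 0}])

```text
time: 31.4
tool_pos: [0.4791, 0.3303, 0.1431]
tcp_rot: [-0.0, -0.261, 0.965, -0.001]
wrist_force: [-0.2, -0.6, -2.7]
finger_gap: 0.522
gripper_force: 46.4
```

Run:
```python
from h import *
go(PM,120.3,.030)
```

```text
t 31.4 tcp [0.4791 0.3303 0.1431] yang 120.28 tilt z [-7.0e-04 -1.2e-03 -1.0e+00] q [ 0.46  0.31  1.61 -0.    1.23 -1.64] gap 0.522 F [-0.2 -0.6 -2.7] 46.35544753649414
az -0.0
after turn: x -1.3 y 0.5 z 113.1 mm
```

>>> carry_out(moves=[{"x": -1, "y": 0.3, "z": 8, "ax": 0, "ay": 0, "az": 0, "fingers": 0}, {"x": 0, "y": 0, "z": 15, "ax": 0, "ay": 0, "az": 0, "fingers": 0}, {"x": 0, "y": 0, "z": 16, "ax": 0, "ay": 0, "az": 0, "fingers": 0}, {"x": 0, "y": 0, "z": 16, "ax": 0, "ay": 0, "az": 0, "fingers": 0}, {"x": 0, "y": 0, "z": 16, "ax": 0, "ay": 0, "az": 0, "fingers": 0}, {"x": 0, "y": 0, "z": 12, "ax": 0, "ay": 0, "az": 0, "fingers": 0}, {"x": 0, "y": 0, "z": 8, "ax": 0, "ay": 0, "az": 0, "fingers": 0}, {"x": 0, "y": 0, "z": 0, "ax": 0, "ay": 0, "az": 0, "fingers": 0}, {"x": 0, "y": 0, "z": 0, "ax": 0, "ay": 0, "az": 0, "fingers": 0}])

```text
time: 32.15
tool_pos: [0.48, 0.3312, 0.0522]
tcp_rot: [-0.0, -0.261, 0.965, -0.0]
wrist_force: [0.2, 0.2, -2.0]
finger_gap: 0.53
gripper_force: 46.4
```

Run:
```python
from h import *
go(PM,120.3,.030)
c=save('scene','s10');cv2.imwrite('pics/s10c.png',cv2.resize(c['frame'][150:250,310:435],(500,400),interpolation=2)[:,:,::-1])
```

```text
t 32.15 tcp [0.48   0.3312 0.0522] yang 120.23 tilt z [-7.e-04 -4.e-04 -1.e+00] q [ 0.46  0.43  1.66 -0.    1.06 -1.64] gap 0.53 F [ 0.2  0.2 -2. ] 46.37310607252074
az -0.001
after turn: x -0.1 y 0.1 z 22.2 mm
```

View pics/s10c.png

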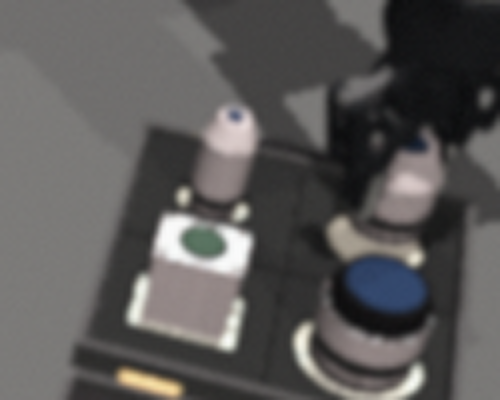

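The middle objective is over its pocket (400,215), clear of the wide one. Lowering and releasing.

>>> carry_out(moves=[{"x": 0, "y": 0, "z": 4, "ax": 0, "ay": 0, "az": 0, "fingers": 0}, {"x": 0, "y": 0, "z": 5, "ax": 0, "ay": 0, "az": 0, "fingers": 0}, {"x": 0, "y": 0, "z": 4, "ax": 0, "ay": 0, "az": 0, "fingers": 0}, {"x": 0, "y": 0, "z": 3, "ax": 0, "ay": 0, "az": 0, "fingers": 0}, {"x": 0, "y": 0, "z": 3, "ax": 0, "ay": 0, "az": 0, "fingers": 0}, {"x": 0, "y": 0, "z": 2, "ax": 0, "ay": 0, "az": 0, "fingers": 0}, {"x": 0, "y": 0, "z": 1.2, "ax": 0, "ay": 0, "az": 0, "fingers": 0}, {"x": 0, "y": 0, "z": 0, "ax": 0, "ay": 0, "az": 0, "fingers": 0}, {"x": 0, "y": 0, "z": 0, "ax": 0, "ay": 0, "az": 0, "fingers": 0}])

```text
time: 32.95
tool_pos: [0.4802, 0.3318, 0.0303]
tcp_rot: [0.0, -0.261, 0.965, 0.0]
wrist_force: [0.1, 0.7, -2.1]
finger_gap: 0.523
gripper_force: 46.5
```

>>> carry_out(moves=[{"x": 0, "y": 0, "z": 0.2, "ax": 0, "ay": 0, "az": 0, "fingers": 0}, {"x": 0, "y": 0, "z": 0, "ax": 0, "ay": 0, "az": 0, "fingers": 0.56}, {"x": 0, "y": 0, "z": 0, "ax": 0, "ay": 0, "az": 0, "fingers": 0.62}, {"x": 0, "y": 0, "z": 0, "ax": 0, "ay": 0, "az": 0, "fingers": 0.7}, {"x": 0, "y": 0, "z": 0, "ax": 0, "ay": 0, "az": 0, "fingers": 0.8}, {"x": 0, "y": 0, "z": 0, "ax": 0, "ay": 0, "az": 0, "fingers": 0.8}, {"x": 0, "y": 0, "z": -10, "ax": 0, "ay": 0, "az": 0, "fingers": 0.8}, {"x": 0, "y": 0, "z": -15, "ax": 0, "ay": 0, "az": 0, "fingers": 0.8}, {"x": 0, "y": 0, "z": -25, "ax": 0, "ay": 0, "az": 0, "fingers": 0.8}, {"x": 0, "y": 0, "z": -30, "ax": 0, "ay": 0, "az": 0, "fingers": 0.8}, {"x": 0, "y": 0, "z": -30, "ax": 0, "ay": 0, "az": 0, "fingers": 0.8}, {"x": 0, "y": 0, "z": -20, "ax": 0, "ay": 0, "az": 0, "fingers": 0.8}, {"x": 0, "y": 0, "z": -10, "ax": 0, "ay": 0, "az": 0, "fingers": 0.8}, {"x": 0, "y": 0, "z": 0, "ax": 0, "ay": 0, "az": 0, "fingers": 0.8}])

```text
time: 34.12
tool_pos: [0.482, 0.3328, 0.174]
tcp_rot: [0.003, -0.261, 0.965, 0.001]
wrist_force: [-0.5, 0.3, 1.1]
finger_gap: 0.8
gripper_force: 0.0
```

>>> carry_out(moves=[{"x": -5, "y": 10, "z": 0, "ax": 0, "ay": 0, "az": 0, "fingers": 0.8}, {"x": -10, "y": 20, "z": 0, "ax": 0, "ay": 0, "az": 0, "fingers": 0.8}, {"x": -10, "y": 20, "z": 0, "ax": 0, "ay": 0, "az": 0, "fingers": 0.8}, {"x": -10, "y": 20, "z": 0, "ax": 0, "ay": 0, "az": 0, "fingers": 0.8}, {"x": -10, "y": 20, "z": 0, "ax": 0, "ay": 0, "az": 0, "fingers": 0.8}, {"x": -10, "y": 20, "z": 0, "ax": 0, "ay": 0, "az": 0, "fingers": 0.8}, {"x": -10, "y": 20, "z": 0, "ax": 0, "ay": 0, "az": 0, "fingers": 0.8}, {"x": -5, "y": 10, "z": 0, "ax": 0, "ay": 0, "az": 0, "fingers": 0.8}, {"x": 0, "y": 0, "z": 0, "ax": 0, "ay": 0, "az": 0, "fingers": 0.8}, {"x": 0, "y": 0, "z": 0, "ax": 0, "ay": 0, "az": 0, "fingers": 0.8}, {"x": 0, "y": 0, "z": 0, "ax": 0, "ay": 0, "az": 0, "fingers": 0.8}])

```text
time: 35.03
tool_pos: [0.4695, 0.4867, 0.1688]
tcp_rot: [-0.001, -0.261, 0.965, -0.001]
wrist_force: [-0.9, -0.7, -0.2]
finger_gap: 0.803
gripper_force: 0.0
```

Run:
```python
from h import *
go(PM,120.3,.030)
c=save('scene','s11');a=cv2.resize(c['frame'][150:250,310:435],(400,320),interpolation=2);t=save('top','t11');d=cv2.resize(t['frame'][150:250,90:215],(400,320),interpolation=2)
cv2.imwrite('pics/s11c.png',np.hstack([a,d])[:,:,::-1])
```

```text
t 35.03 tcp [0.4695 0.4867 0.1688] yang 120.24 tilt z [-0.0017 -0.0021 -1.    ] q [ 0.68  0.47  1.33 -0.    1.35 -1.42] gap 0.803 F [-0.9 -0.7 -0.2] 0.0
az -0.001
after turn: x 69.3 y -139.4 z 138.8 mm
```

View pics/s11c.png

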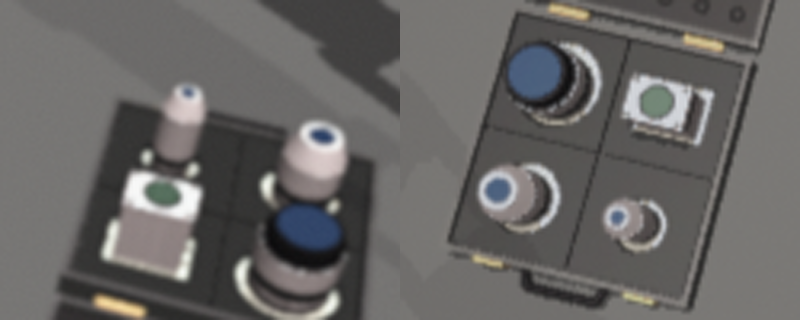

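All four stand upright in their own pockets, with the light floor visible around each base: wide (545,75), cube (665,105), middle (515,195) and slim (630,220) in the right panel. The arm is clear, so I'm handing in.

```bash
python3 -c "
from station import *
print(sign_off())"
```

```text
the job is handed in; nothing more can be done
None
```

The job is handed in: at the last camera check all three objectives and the filter cube stood upright in their own pockets, and the eyepiece and jar were never touched (no verdict came back).

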